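# Fetch the pinch pot from under the weighted lid of the damp box

### The arm

A 6-joint arm with a two-finger parallel gripper is mounted at the origin on a cart in front of the work surface, level with it; the furniture and walls round the work are solid. World frame = base frame: x ahead of the robot, y to its left, z up, the work surface at z = 0. Lengths are in m, angles in degrees, forces in N, time in s.
With the tool pointing down it reaches from about 0.3 to 0.75 m from the base axis. Payload 8.5 kg.
Tool frame: the origin (TCP) lies midway between the tips of the shut fingers; the grasp point (between the pads) lies 19 mm behind it; z points along the fingers, y is the direction in which the jaws open and shut (so a half turn about z gives the same grasp; the last joint's range is limited). The gripper opens to 85 mm and grips with 20 to 120 N. Pads are 22 mm wide; open, the fingers measure 114 mm over their backs; the gripper's body (76 mm by 85 mm) begins 54 mm behind the grasp point. The pads swing forward as they close: fully open they stand 13 mm farther back than shut.
Start: joints at [55.502, 21.807, 74.336, -0, 83.858, -12.336], TCP at [0.207, 0.509, 0.231] pointing down, gripper open.
Joint ranges: [-178.18, 178.18], [-50.72, 133.34], [12.68, 142.11], [-81.47, 261.47], [9.98, 163.14], [-165.26, 165.26]. Speed limits (degrees/s): [136.94, 136.94, 180, 180, 180, 180].

### API

Orientations are given as a 3x3 rotation matrix whose columns are the frame's x, y, z axes.
In Python, from rig import env gives the robot as it stands.
- The arm moves only by the shell command python3 -m inch 'ROWS' [FORCE]. ROWS is text: rows parted by semicolons, each of 5 numbers parted by spaces: the finger opening in mm, from 0 to 85.4, then the shift along the tool's x, y, z in mm, then the turn about the tool's z in degrees. In form: jaw dx dy dz turn; .... A call has 1 to 10 rows; each row is the pose to reach, as a shift and turn from the pose commanded when the call began, along the tool's axes at that moment; what a row does not reach only later rows make up. A row lasts 1/8 s, in which the tool goes at most 62.5 mm and 10.7 degrees, less where a joint would pass 70% of its speed; a pose out of reach is approached as far as the arm can. A call with a gripper value outside its range is refused whole. The fingers move at their own pace and stop on an object; FORCE is the grip in N (left out, the last holds). Time passes only in rows, so rows that repeat a pose let the fingers close. It gives the time, the measured TCP pose, the force and the opening at its end, in the units of the state.
- env.observe(): the state, without advancing time (a new reading comes with each control period).
- env.get_image(name): name is "scene" or "side" or "wrist"; returns a dict with "color" (480x640x3 uint8, blue, green, red), "range_z" (480x640 float32, m along the optical axis (not along the pixel's ray), 0 where there is no reading), "fov_y" (degrees; the focal length in pixels is half the picture's height over the tangent of half this angle, whatever the lens; pixels are square), "cx", "cy" (the principal point, pixels), "R" (3x3) and "t" (3): a world point X has camera coordinates R X + t. Camera axes: x right, y down, z forward; pixel columns grow to the right and rows downward; lengths in m; the calibration is good to about 2 mm. A picture is of the moment at which its call begins.
- env.close_job(): hands the job in, once; it reports no verdict.
The state is a dict: "time_s": time; "q": joint angles; "qvel": joint speeds; "joint_efforts": joint torques, N m; "position": TCP position; "tool_rot": TCP orientation; "ft_force": force on the tool from outside, world axes, zero at the start; "wrist_torque": the same for the moment, N m; "grip_width": finger opening in m.
Only numpy, scipy, OpenCV 4.12 (cv2) and the standard library are available. Lean on these libraries where they do the work, as an engineer would, in place of code of your own. Each camera call takes 0.05 s, during which the arm holds its last target.

### The job

The pinch pot in the damp box is wanted on the banding wheel: stand the two kiln props that weigh down the lid aside on the ware board, lift off the clear lid and lay it aside flat, then stand the pinch pot upright in the centre of the wheel. Leave the clay ring in the box where it stands. Then close the box again with the lid seated flat in its rim, and stand both kiln props upright on it, each on the spot where it stood before.

Things in the scene. Friction and masses are not known exactly. Their poses are not given: they have to be found in the camera images.
- damp_box: Open-topped box of pale plastic, fixed to the table, 170 mm (its x) by 250 mm (its y) outside, 52 mm high to the rim, walls and floor 5 mm thick, so 160 x 240 mm inside. Origin at the centre of its underside, z up. Closed at the start by the clear lid.
- lid: Loose lift-off lid, 0.3 kg: clear sheet 182 (its x) x 262 mm (y), 5 thick; 8 mm deep rounded lip below, 150 x 230 mm, 5 mm play all round in the box. Origin: centre of the sheet's underside, 52 mm above the box's origin when seated (axes along the box's), 8 mm above a surface it is laid on. White handle in the middle: bar along x, 70 long, 16 wide (grip across y), 21 to 45 mm above the origin.
- prop_round: Round kiln prop, cream-coloured refractory post with a dark bore in its top, diameter 45 mm, 75 mm high, 0.26 kg, loose. Starts upright on one end of the lid. Origin at the centre of its foot, z up along its axis.
- prop_square: Square kiln prop, brown-red refractory post 42 x 42 mm, 60 mm high, its top cut by a cross-shaped notch 14 mm deep (plain sides below 46 mm), 0.22 kg, loose. Starts upright on the other end of the lid. Origin at the centre of its foot, x and y square to its sides, z up.
- pinch_pot: Small grey clay pinch pot (wide-open bowl with a closed bottom), 58 mm (its x) by 64 mm (its y), 36 mm high, 0.12 kg, loose, in the box beneath the clear lid, standing on the box's floor. Origin at the centre of its foot, z up. Widest 23 mm above the foot: 57 mm across its x, the best grip.
- clay_ring: Small grey clay ring (short thick-walled tube with a round hole through it), diameter about 53 mm, 32 mm high, 0.06 kg, loose, stands beside the pinch pot on the floor of the box and stays there. Origin at the centre of its underside.
- ware_board: Square plywood board on two battens, fixed, 310 x 310 mm, top 28 mm above its origin (centre of the underside); x and y along its edges. Empty at the start, on the left or right of the box; big enough for both props and the lid.
- banding_wheel: Potter's banding wheel (small turntable) on a dark cast base, fixed; green-grey round head of 160 mm diameter with pale rings about its centre, flat top 70 mm above the origin. Origin at the centre of the base's underside, on the axis of the wheel. The head turns freely with slight friction. On the side of the box away from the ware board.
Things that resemble listed ones, but are neither listed nor needed, are in the scene too. What is shaped like the prop_round but blue or yellow is not meant.

How it is judged:
By the outcome, as a careful person would: the job done as asked, in the order asked, and still so for the second after the job is handed in, with the robot touching nothing.
It also fails if it takes over 144 s, if anything falls off the work surface, if the arm or the gripper's body presses on something with over 40 N, if the wrist force passes 120 N, or if a joint passes its speed limit or range.

## Working session

There is one attempt and no reset: what is moved stays moved. The work goes in short steps, Python scripts to look and compute and a shell command to move; the robot and the scene stay as the last step left them, time stands still between calls to the robot, and variables do not carry over. Pictures are saved under pics/ and viewed, and the job is handed in when it is done.

```bash
ls; mkdir -p pics
cat > h.py <<'E'
import numpy as np, cv2
from rig import env
def f_of(im): return 240/np.tan(np.radians(im["fov_y"])/2)
def ray(im,u,v):
    R=np.array(im["R"]);t=np.array(im["t"]);f=f_of(im)
    d=R.T@np.array([(u-im["cx"])/f,(v-im["cy"])/f,1.]); return -R.T@t,d
def onplane(im,u,v,z):
    c,d=ray(im,u,v); return c+d*(z-c[2])/d[2]
def proj(im,X):
    p=np.array(im["R"])@np.array(X)+np.array(im["t"]);f=f_of(im)
    return im["cx"]+f*p[0]/p[2], im["cy"]+f*p[1]/p[2]
def cloud(im):
    R=np.array(im["R"]);t=np.array(im["t"]);f=f_of(im)
    v,u=np.mgrid[:480,:640];z=im["range_z"]
    P=np.stack([(u-im["cx"])/f*z,(v-im["cy"])/f*z,z],-1)-t
    W=P@R; W[z==0]=np.nan; return W
E
python3 - <<'E'
from h import *
import pickle
d={}
for n in ["scene","side","wrist"]:
    im=env.get_image(n); d[n]=im; cv2.imwrite(f"pics/{n}0.png",im["color"])
    print(n,im["fov_y"],im["cx"],im["cy"],np.round(-np.array(im["R"]).T@np.array(im["t"]),3).tolist())
pickle.dump(d,open("i0.pkl","wb"))
s=env.observe();print(s)
E
```

```text
pics
scene 47.31445076874652 330.55043953619975 242.72064818473544 [-0.493, -0.654, 0.907]
side 51.156571038774956 324.2706166723259 238.16569272254395 [0.602, 0.997, 0.818]
wrist 65.53163670712904 318.94612573513206 238.74731531004485 [0.14, 0.537, 0.374]
{'time_s': 0.15, 'q': array([ 5.55025104e+01,  2.18328230e+01,  7.43715350e+01, -3.89243045e-04,
        8.38570830e+01, -1.23359799e+01]), 'qvel': array([ 0.01367992, -0.15058756, -0.22169822, -0.11608729, -0.06854511,
        0.03635154]), 'joint_efforts': array([ 1.43602825e-03, -4.48626101e+01, -2.31344694e+01, -1.58892194e-04,
        3.80737736e-03,  2.56611065e-05]), 'position': array([0.20735244, 0.50918643, 0.23086614]), 'tool_rot': array([[-9.26124411e-01,  3.77217727e-01, -6.01778751e-04],
       [ 3.77218141e-01,  9.26124012e-01, -8.87601768e-04],
       [ 2.22502630e-04, -1.04903153e-03, -9.99999425e-01]]), 'ft_force': array([ 0.02731252,  0.42871812, -0.24704516]), 'wrist_torque': array([-0.03278916, -0.03820569, -0.02618294]), 'grip_width': 0.08550565545648865}
```

View pics/scene0.png

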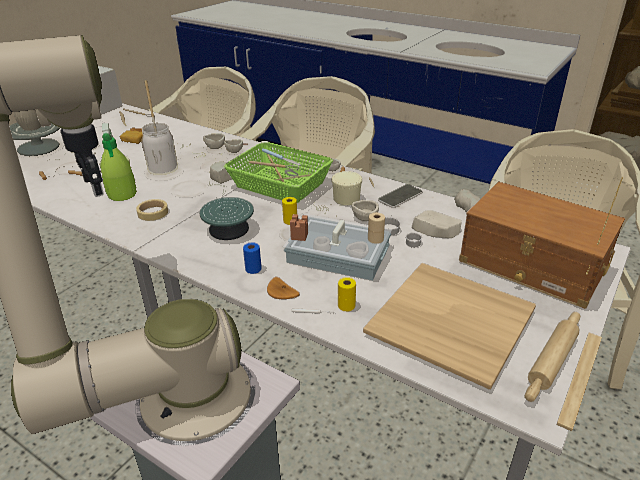

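View pics/side0.png

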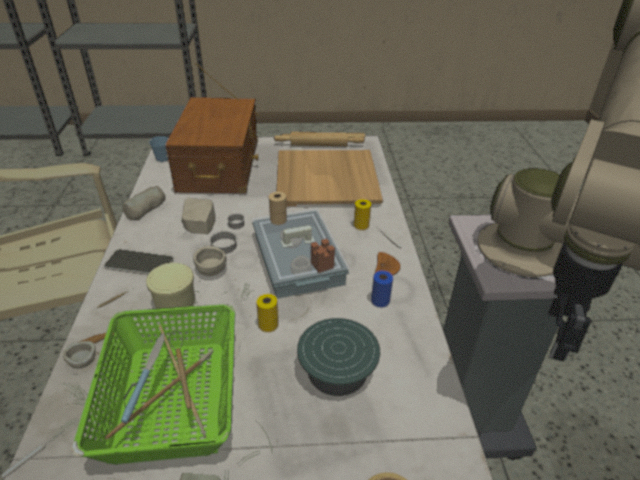

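View pics/wrist0.png

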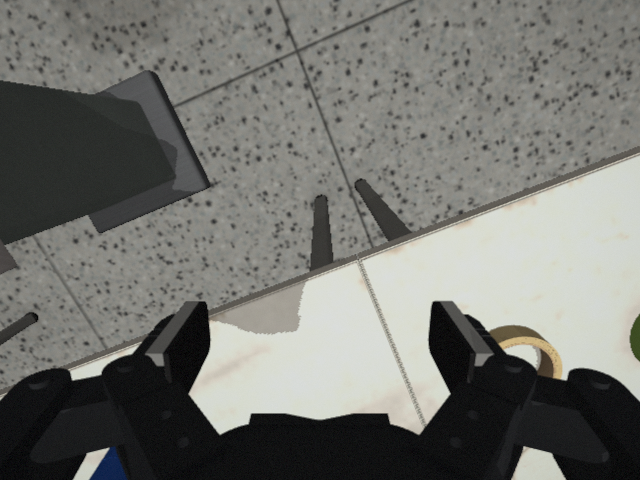

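The scene view shows the cream round prop (376,227) and the brown notched prop (299,230) on the clear-lidded box. The lookalikes are blue (252,257) and yellow (289,210; 347,293). The ware board is at (452,320) and the wheel at (228,215). The wrist view shows no targets yet. I'll measure them now.

Run:
```python
from h import *
import pickle
d=pickle.load(open("i0.pkl","rb"))
for n,pts in {"scene":dict(round=(376,216),sq=(299,222),wheel=(228,210),board=(452,318),handle=(338,232),table=(300,320),boxrim=(290,255)),
 "side":dict(round=(278,197),sq=(321,247),wheel=(339,348),board=(328,175),handle=(297,235),table=(400,400))}.items():
    W=cloud(d[n])
    for k,(u,v) in pts.items(): print(n,k,np.round(W[v,u],3))
a=d["scene"]["color"][150:330,200:440]; b=d["side"]["color"][170:320,220:400]
cv2.imwrite("pics/c1.png",cv2.resize(a,(800,600),interpolation=cv2.INTER_CUBIC)); cv2.imwrite("pics/c2.png",cv2.resize(b,(720,600),interpolation=cv2.INTER_CUBIC))
# top view heightmap-like mosaics by plane
img=np.full((600,800,3),90,np.uint8)
for n in ["scene","side"]:
    W=cloud(d[n]).reshape(-1,3);c=d[n]["color"].reshape(-1,3)
    ok=np.isfinite(W[:,0])&(W[:,2]>-.01)&(W[:,2]<.2)
    W=W[ok];c=c[ok];o=np.argsort(W[:,2]);W=W[o];c=c[o]
    u=((0.35-W[:,1])*800).astype(int)
    v=((0.8-W[:,0])*800).astype(int)
    g=(u>=0)&(u<800)&(v>=0)&(v<600); img[v[g],u[g]]=c[g]
cv2.imwrite("pics/top.png",img)
```

```text
scene round [ 0.631 -0.071  0.135]
scene sq [0.533 0.115 0.104]
scene wheel [0.515 0.363 0.071]
scene board [ 0.48  -0.366  0.027]
scene handle [0.562 0.006 0.094]
scene table [ 0.301 -0.05   0.002]
scene boxrim [0.476 0.108 0.029]
side round [ 0.632 -0.067  0.133]
side sq [0.534 0.103 0.105]
side wheel [0.516 0.371 0.072]
side board [ 0.483 -0.349  0.029]
side handle [0.588 0.03  0.086]
side table [ 0.403  0.441 -0.001]
```

View pics/top.png

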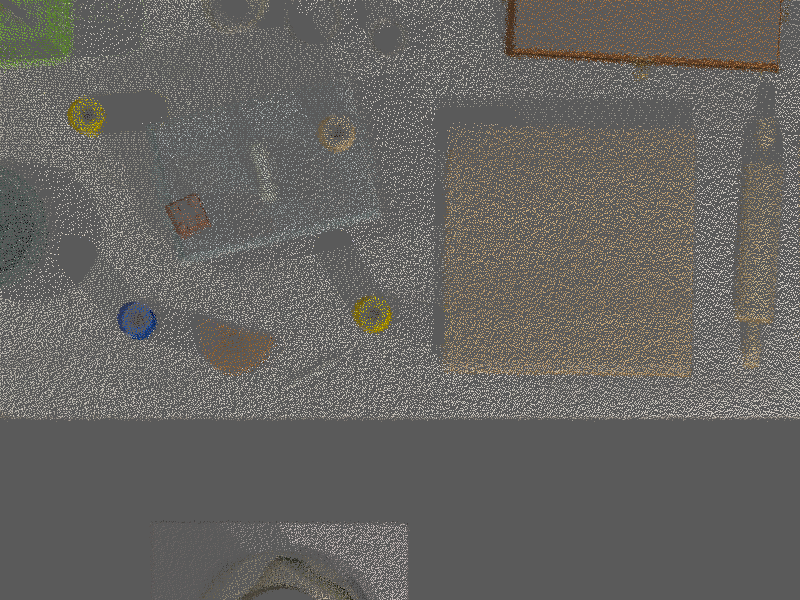

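View pics/c1.png

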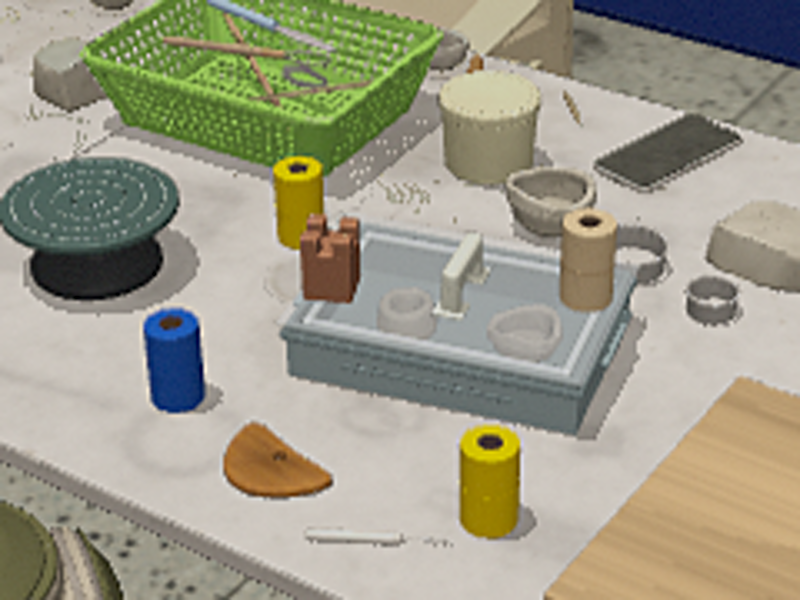

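View pics/c2.png

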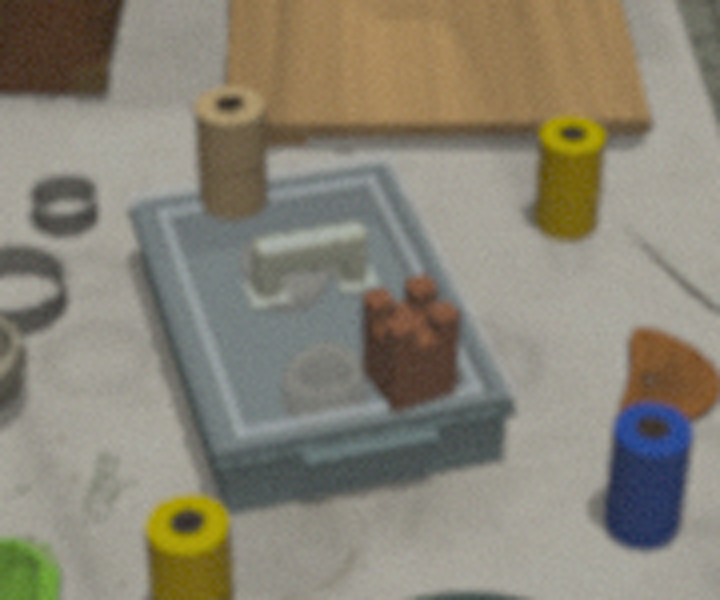

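```bash
cat >> h.py <<'E'
def delta(x,y,z,yaw=None,s=None):
    """shift in tool axes mm + turn deg to reach TCP (x,y,z), tool-y heading yaw (world deg)"""
    s=s or env.observe(); R=np.array(s["tool_rot"]);p=np.array(s["position"])
    d=R.T@(np.array([x,y,z])-p)*1000
    cur=np.degrees(np.arctan2(R[1,1],R[0,1])); t=0
    if yaw is not None: t=-((yaw-cur+180)%360-180)
    return [round(float(v),1) for v in (*d,t)], round(float(cur),2)
E
python3 - <<'E'
from h import *
import pickle
d=pickle.load(open("i0.pkl","rb"))
R=np.array(d["wrist"]["R"]);print("cam axis",R[2], np.array(env.observe()["tool_rot"]).T@R[2])
for n in ["scene","side"]:
    im=d[n];W=cloud(im);hsv=cv2.cvtColor(im["color"],cv2.COLOR_BGR2HSV)
    reg=lambda x0,x1,y0,y1,z0,z1:(W[...,0]>x0)&(W[...,0]<x1)&(W[...,1]>y0)&(W[...,1]<y1)&(W[...,2]>z0)&(W[...,2]<z1)
    m=reg(.58,.68,-.12,-.02,.127,.14); print(n,"round top",m.sum(),np.nanmean(W[m],0).round(4), cv2.minEnclosingCircle((W[m][:,:2]*1000).astype(np.float32)))
    m=reg(.47,.6,.06,.17,.11,.125); print(n,"sq top",m.sum(), cv2.minAreaRect((W[m][:,:2]*1000).astype(np.float32)))
    m=reg(.5,.65,-.03,.06,.088,.102); print(n,"handle",m.sum(), cv2.minAreaRect((W[m][:,:2]*1000).astype(np.float32)))
    m=reg(.4,.64,.25,.48,.064,.078); print(n,"wheel",m.sum(), cv2.minEnclosingCircle((W[m][:,:2]*1000).astype(np.float32)))
    m=reg(.3,.68,-.55,-.18,.022,.035); print(n,"board",m.sum(), cv2.minAreaRect((W[m][:,:2]*1000).astype(np.float32)))
print(delta(.53,.03,.34,102))
E
```

```text
cam axis [ 0.25986491 -0.10679001 -0.9597219 ] [-2.81163904e-01  1.31633149e-04  9.59659753e-01]
scene round top 134 [ 0.6318 -0.0725  0.132 ] ((632.1351928710938, -70.1203384399414), 24.340497970581055)
scene sq top 116 ((530.7415771484375, 115.08892822265625), (47.123199462890625, 42.412086486816406), 24.717477798461914)
scene handle 95 ((584.4652709960938, 19.086463928222656), (71.75344848632812, 16.43321418762207), 11.053507804870605)
scene wheel 1223 ((546.5471801757812, 335.6220703125), 124.58219146728516)
scene board 11775 ((486.9232177734375, -361.3682556152344), (310.7729187011719, 316.36383056640625), 89.1209945678711)
side round top 165 [ 0.6343 -0.0686  0.1319] ((634.7059326171875, -71.01795959472656), 24.273698806762695)
side sq top 192 ((531.6306762695312, 115.30445861816406), (43.45579147338867, 44.72340393066406), 22.627065658569336)
side handle 171 ((587.008056640625, 21.800296783447266), (67.94708251953125, 18.557157516479492), 13.915899276733398)
side wheel 4394 ((548.3631591796875, 337.50518798828125), 125.08805084228516)
side board 5095 ((485.99896240234375, -360.5318603515625), (320.0570373535156, 310.870849609375), 88.90109252929688)
([-479.5, -322.2, -108.9, -34.2], 67.84)
```

```bash
python3 -m inch '85 -100 -67 -100 -8; 85 -480 -322 -109 -34; 85 -480 -322 -109 -34; 85 -480 -322 -109 -34; 85 -480 -322 -109 -34; 85 -480 -322 -109 -34; 85 -480 -322 -109 -34; 85 -480 -322 -109 -34; 85 -480 -322 -109 -34; 85 -480 -322 -109 -34' 40
```

```text
time_s: 1.4
position: [0.5315, 0.0278, 0.3403]
tool_rot: [[-0.979, -0.204, -0.0], [-0.204, 0.979, 0.0], [0.0, 0.0, -1.0]]
ft_force: [0.4, 0.1, -0.1]
grip_width: 0.0849
```

```bash
python3 -m inch '85 0 0 0 0; 85 0 0 0 0'
python3 - <<'E'
from h import *
import pickle
print(delta(.53,.03,.34,102))
d={n:env.get_image(n) for n in ["wrist"]}
pickle.dump(d,open("i1.pkl","wb"));cv2.imwrite("pics/w1.png",d["wrist"]["color"])
E
```

```text
time_s: 1.65
position: [0.5302, 0.0303, 0.34]
tool_rot: [[-0.979, -0.205, -0.001], [-0.205, 0.979, 0.0], [0.001, 0.001, -1.0]]
ft_force: [0.2, -0.0, -0.2]
grip_width: 0.0849
([0.3, -0.3, -0.0, -0.2], 101.83)
```

View pics/w1.png

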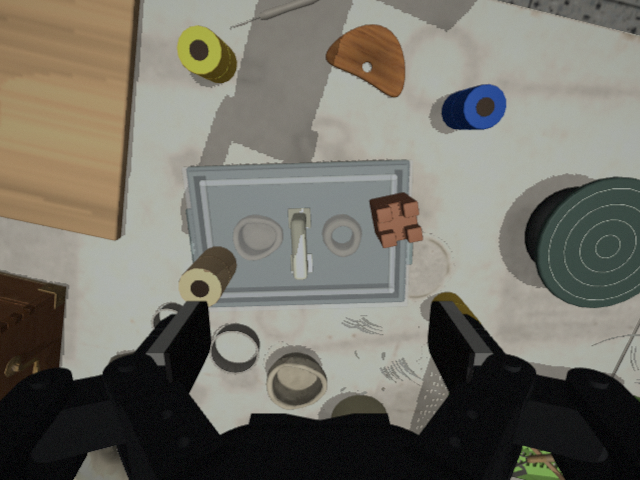

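The wrist view shows the lid's rim, the handle (300,243), the cream prop's top (201,286) and the brown prop (397,220). Under the lid, the wide irregular bowl is at (257,237) and the round-holed ring at (341,236).

Run:
```python
from h import *
import pickle
im=pickle.load(open("i1.pkl","rb"))["wrist"]
W=cloud(im);hsv=cv2.cvtColor(im["color"],cv2.COLOR_BGR2HSV)
def hull(m,z):
    v,u=np.nonzero(m); return np.array([onplane(im,a,b,z)[:2]*1000 for a,b in zip(u,v)],np.float32)
reg=lambda x0,x1,y0,y1,z0,z1:(W[...,0]>x0)&(W[...,0]<x1)&(W[...,1]>y0)&(W[...,1]<y1)&(W[...,2]>z0)&(W[...,2]<z1)
m=reg(.58,.68,-.13,-.02,.125,.14);p=hull(m,.132);print("round",m.sum(),cv2.minEnclosingCircle(p),cv2.fitEllipse(cv2.convexHull(p)))
m=reg(.47,.6,.06,.17,.110,.125);p=hull(m,.117);print("sq",m.sum(),cv2.minAreaRect(p))
m=reg(.5,.65,-.03,.06,.085,.105);p=hull(m,.097);print("handle",m.sum(),cv2.minAreaRect(p))
m=reg(.45,.72,-.15,.2,.05,.065);p=hull(m,.057);print("lid",m.sum(),cv2.minAreaRect(p))
m=reg(.42,.64,.28,.48,.062,.078);p=hull(m,.07);print("wheel part",m.sum(),cv2.minAreaRect(p))
for k,(u,v) in dict(table=(60,250),lid=(300,190),wheelc=(607,246),roundtop=(201,275)).items(): print(k,W[v,u].round(3))
print("wheel ring centre ray",onplane(im,607,246,.07).round(4))
a=im["color"][140:320,170:430]; cv2.imwrite("pics/c3.png",cv2.resize(a,(780,540),interpolation=cv2.INTER_CUBIC))
```

```text
round 1357 ((634.1317749023438, -69.99796295166016), 23.864883422851562) ((634.0547485351562, -70.65802764892578), (44.12944412231445, 47.37189865112305), 64.71820831298828)
sq 969 ((532.0343017578125, 113.9129409790039), (43.50140380859375, 42.57476806640625), 24.2181453704834)
handle 890 ((585.4052734375, 20.037696838378906), (70.79983520507812, 16.122879028320312), 13.53740119934082)
lid 27508 ((587.269775390625, 20.148330688476562), (181.448974609375, 260.92041015625), 13.606278419494629)
wheel part 11425 ((525.980224609375, 348.3885498046875), (159.96148681640625, 120.16634368896484), 25.399578094482422)
table [ 0.686 -0.296 -0.001]
lid [0.528 0.009 0.058]
wheelc [0.517 0.37  0.071]
roundtop [ 0.622 -0.072  0.131]
wheel ring centre ray [0.5175 0.3708 0.07  ]
```

View pics/c3.png

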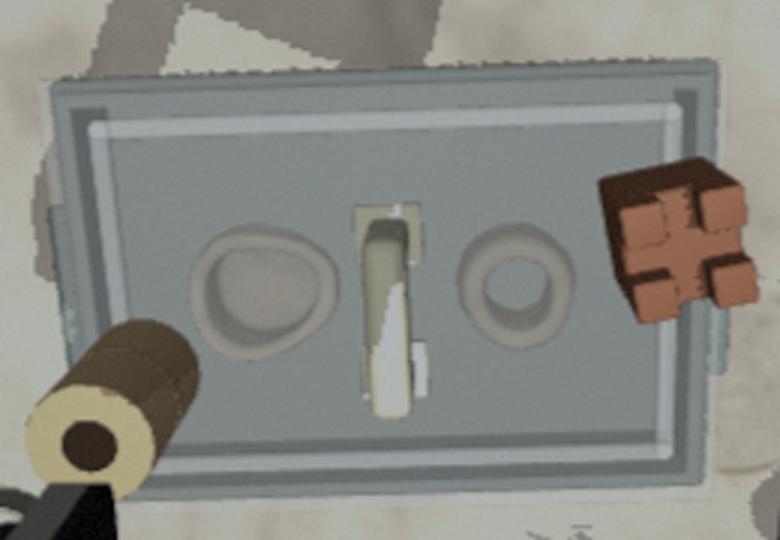

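The bowl with the closed bottom at (257,237) is the pot, and the thing with a round through-hole at (341,236) is the ring. The cream prop at (201,286) is prop_round; the others of that shape are yellow or blue. Next I go to the round prop.

Run:
```python
from h import *
print(delta(.634,-.0705,.20,103.6),delta(.634,-.0705,.085,103.6))
```

```text
([-80.9, -120.6, 140.1, -1.7], 101.88) ([-81.0, -120.6, 255.1, -1.7], 101.88)
```

```bash
python3 -m inch '85.4 -81 -121 20 -1.7; 85.4 -81 -121 20 -1.7; 85.4 -81 -121 80 -1.7; 85.4 -81 -121 140 -1.7; 85.4 -81 -121 140 -1.7; 85.4 -81 -121 140 -1.7'
python3 - <<'E'
from h import *
print(delta(.634,-.0705,.085,103.6))
im=env.get_image("wrist");cv2.imwrite("pics/w2.png",im["color"])
E
```

```text
time_s: 2.45
position: [0.6355, -0.071, 0.2036]
tool_rot: [[-0.972, -0.235, 0.004], [-0.235, 0.972, -0.001], [-0.004, -0.002, -1.0]]
ft_force: [-0.1, 0.2, 0.3]
grip_width: 0.0851
([1.8, 1.2, 118.5, 0.0], 103.61)
```

View pics/w2.png

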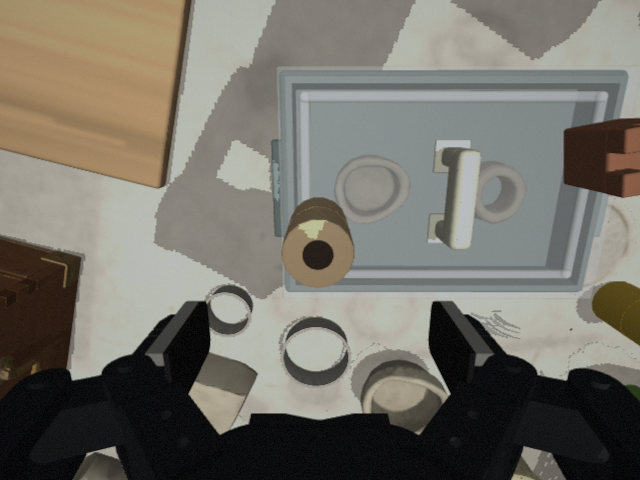

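The prop (318,253) is centred between the pads, so I descend and grip.

```bash
python3 -m inch '85.4 0 0 50 0; 85.4 0 0 100 0; 85.4 0 0 115 0; 85.4 0 0 115 0; 85.4 0 0 115 0' 40;  python3 -m inch '35 0 0 0 0; 35 0 0 0 0; 35 0 0 0 0; 35 0 0 0 0; 35 0 0 0 0; 35 0 0 0 0'; python3 -c "
from h import *
s=env.observe();print(s['position'],s['tool_rot'][:,1])"
```

```text
time_s: 3.12
position: [0.636, -0.072, 0.0881]
tool_rot: [[-0.972, -0.234, 0.004], [-0.234, 0.972, -0.001], [-0.004, -0.002, -1.0]]
ft_force: [0.4, -0.4, -0.1]
grip_width: 0.0854
time_s: 3.88
position: [0.6349, -0.0718, 0.0861]
tool_rot: [[-0.972, -0.234, 0.001], [-0.234, 0.972, -0.0], [-0.001, -0.001, -1.0]]
ft_force: [-0.2, 0.2, 5.6]
grip_width: 0.0441
[ 0.6349095  -0.07182101  0.08612411] [-2.34101985e-01  9.72211869e-01 -5.85828317e-04]
```

```bash
python3 -m inch '35 0 0 -40 0; 35 0 0 -90 0; 35 0 0 -100 0; 35 0 0 -100 0'; python3 -c "
from h import *
print(delta(.385,-.43,.186,95))"
```

```text
time_s: 4.38
position: [0.6343, -0.0716, 0.1845]
tool_rot: [[-0.972, -0.234, -0.001], [-0.234, 0.972, 0.0], [0.001, 0.001, -1.0]]
ft_force: [-0.0, 0.1, -3.6]
grip_width: 0.0442
([326.3, -290.1, -1.4, 8.5], 103.54)
```

```bash
python3 -m inch '35 33 -29 0 2; 35 73 -65 0 4; 35 113 -100 0 6; 35 153 -136 0 8.5; 35 193 -172 0 8.5; 35 233 -207 0 8.5; 35 273 -243 0 8.5; 35 308 -274 0 8.5; 35 326 -290 0 8.5; 35 326 -290 0 8.5'; python3 -m inch '35 0 0 0 0; 35 0 0 50 0; 35 0 0 90 0; 35 0 0 115 0; 35 0 0 122 0; 35 0 0 124 0; 35 0 0 124 0; 35 0 0 124 0'; python3 -c "
from h import *
print(delta(.385,-.43,.057,95))"
```

```text
time_s: 5.62
position: [0.3841, -0.4305, 0.1829]
tool_rot: [[-0.996, -0.085, -0.002], [-0.085, 0.996, 0.004], [0.002, 0.004, -1.0]]
ft_force: [0.7, 0.8, -3.2]
grip_width: 0.0445
time_s: 6.62
position: [0.3858, -0.4303, 0.0622]
tool_rot: [[-0.996, -0.088, 0.001], [-0.088, 0.996, -0.001], [-0.001, -0.001, -1.0]]
ft_force: [0.1, 0.6, -2.1]
grip_width: 0.0446
([0.8, 0.3, 5.2, 0.0], 95.05)
```

```bash
python3 -m inch '35 0 0 2 0; 35 0 0 4 0; 35 0 0 4 0'; python3 -m inch '35 0 0 1 0; 35 0 0 1 0'
```

```text
time_s: 7.0
position: [0.3855, -0.43, 0.0572]
tool_rot: [[-0.996, -0.088, -0.0], [-0.088, 0.996, 0.0], [0.0, 0.0, -1.0]]
ft_force: [0.2, -0.6, -2.3]
grip_width: 0.044
time_s: 7.25
position: [0.3856, -0.4301, 0.0571]
tool_rot: [[-0.996, -0.088, 0.0], [-0.088, 0.996, -0.001], [-0.0, -0.001, -1.0]]
ft_force: [-0.9, 2.5, 4.9]
grip_width: 0.0444
```

Touchdown; releasing.

```bash
python3 -m inch '50 0 0 0 0; 60 0 0 0 0; 85 0 0 0 0; 85 0 0 0 0; 85 0 0 0 0; 85 0 0 -60 0; 85 0 0 -120 0; 85 0 0 -180 0; 85 0 0 -180 0'
python3 - <<'E'
from h import *
im=env.get_image("wrist");cv2.imwrite("pics/w3.png",im["color"])
print(delta(.532,.114,.237,114.2),delta(.532,.114,.2,114.2))
E
```

```text
time_s: 8.38
position: [0.3864, -0.4312, 0.2412]
tool_rot: [[-0.996, -0.088, 0.005], [-0.088, 0.996, -0.008], [-0.004, -0.009, -1.0]]
ft_force: [-0.3, 0.7, 0.2]
grip_width: 0.0852
([-193.4, 529.4, -0.6, -19.2], 95.04) ([-193.4, 529.5, 36.4, -19.2], 95.04)
```

View pics/w3.png

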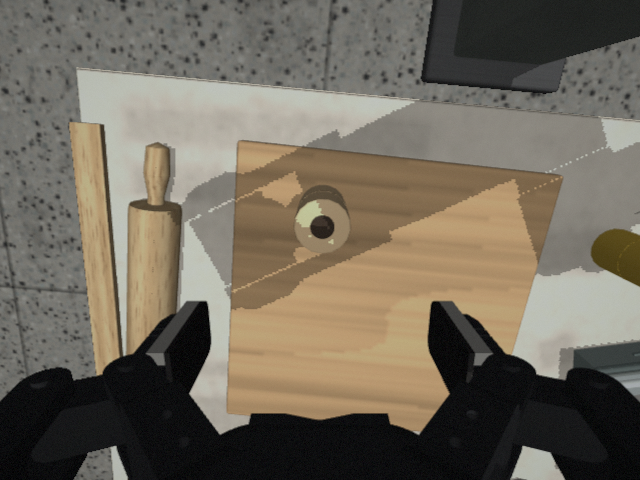

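The round prop stands on the board (322,226). Next is the square prop.

```bash
python3 -m inch '85 -193 529 0 -19; 85 -193 529 0 -19; 85 -193 529 0 -19; 85 -193 529 0 -19; 85 -193 529 0 -19; 85 -193 529 0 -19; 85 -193 529 0 -19; 85 -193 529 0 -19; 85 -193 529 0 -19; 85 -193 529 0 -19'; python3 -m inch '85 0 0 0 0; 85 0 0 0 0'
python3 - <<'E'
from h import *
im=env.get_image("wrist");cv2.imwrite("pics/w4.png",im["color"])
W=cloud(im)
reg=lambda x0,x1,y0,y1,z0,z1:(W[...,0]>x0)&(W[...,0]<x1)&(W[...,1]>y0)&(W[...,1]<y1)&(W[...,2]>z0)&(W[...,2]<z1)
v,u=np.nonzero(reg(.47,.6,.06,.17,.110,.125));p=np.array([onplane(im,a,b,.117)[:2]*1000 for a,b in zip(u,v)],np.float32);print("sq",len(u),cv2.minAreaRect(p))
print(delta(.532,.114,.2,114.2),delta(.532,.114,.068,114.2))
E
```

```text
time_s: 9.68
position: [0.531, 0.1175, 0.2343]
tool_rot: [[-0.911, -0.412, -0.003], [-0.412, 0.911, 0.0], [0.003, 0.002, -1.0]]
ft_force: [0.1, -0.4, -0.1]
grip_width: 0.0851
time_s: 9.93
position: [0.5312, 0.1126, 0.2359]
tool_rot: [[-0.914, -0.406, -0.001], [-0.406, 0.914, -0.0], [0.001, 0.0, -1.0]]
ft_force: [0.0, -0.8, 0.8]
grip_width: 0.0849
sq 1755 ((532.1124267578125, 114.58806610107422), (43.07701110839844, 41.34333801269531), 24.309860229492188)
([-1.3, 1.0, 36.1, -0.3], 113.92) ([-1.4, 1.0, 168.1, -0.3], 113.92)
```

View pics/w4.png

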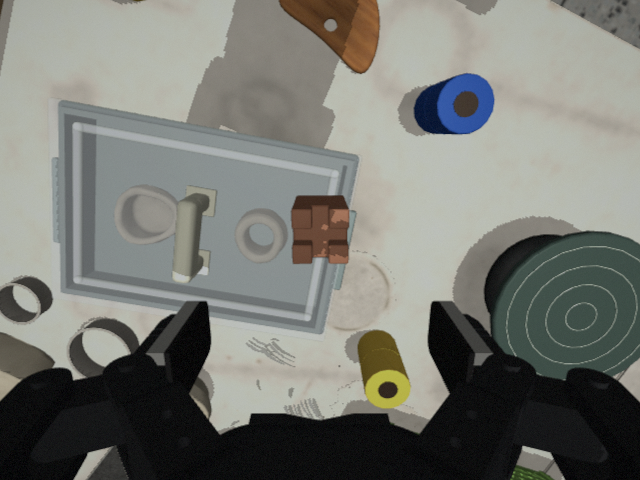

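The brown prop (320,232) is square to the jaws and centred. Descending.

```bash
python3 -m inch '85 -1 1 50 -0.3; 85 -1 1 100 -0.3; 85 -1 1 140 -0.3; 85 -1 1 160 -0.3; 85 -1 1 168 -0.3; 85 -1 1 168 -0.3;85 -1 1 168 -0.3'; python3 -m inch '32 0 0 0 0; 32 0 0 0 0; 32 0 0 0 0; 32 0 0 0 0; 32 0 0 0 0; 32 0 0 0 0'
```

```text
time_s: 10.85
position: [0.5324, 0.115, 0.0693]
tool_rot: [[-0.911, -0.412, 0.002], [-0.412, 0.911, -0.0], [-0.002, -0.001, -1.0]]
ft_force: [-0.3, -0.2, 0.1]
grip_width: 0.085
time_s: 11.6
position: [0.5322, 0.1152, 0.0688]
tool_rot: [[-0.911, -0.412, 0.001], [-0.412, 0.911, -0.0], [-0.001, -0.001, -1.0]]
ft_force: [-0.2, -1.3, 5.7]
grip_width: 0.0418
```

```bash
python3 -m inch '32 0 0 -40 0; 32 0 0 -90 0; 32 0 0 -115 0; 32 0 0 -115 0;32 0 0 -115 0'; python3 -c "
from h import *
print(delta(.385,-.28,.184,95))"
```

```text
time_s: 12.22
position: [0.5311, 0.1152, 0.1816]
tool_rot: [[-0.911, -0.412, -0.003], [-0.412, 0.911, 0.0], [0.003, 0.001, -1.0]]
ft_force: [-0.2, -0.2, -3.1]
grip_width: 0.0417
([296.0, -299.9, -2.0, 19.3], 114.34)
```

```bash
python3 -m inch '32 30 -30 0 2; 32 70 -70 0 5; 32 110 -110 0 8; 32 150 -150 0 12; 32 190 -190 0 16; 32 230 -230 0 19; 32 270 -270 0 19.3; 32 290 -293 0 19.3; 32 296 -300 0 19.3; 32 296 -300 0 19.3'; python3 -m inch '32 0 0 0 0; 32 0 0 50 0; 32 0 0 90 0; 32 0 0 115 0; 32 0 0 130 0; 32 0 0 137 0; 32 0 0 140 0; 32 0 0 140 0;32 0 0 140 0'; python3 -c "
from h import *
print(delta(.385,-.28,.040,95))"
```

```text
time_s: 13.48
position: [0.3857, -0.2796, 0.1824]
tool_rot: [[-0.996, -0.087, -0.001], [-0.087, 0.996, 0.002], [0.001, 0.002, -1.0]]
ft_force: [-0.2, 0.5, -2.1]
grip_width: 0.0415
time_s: 14.6
position: [0.386, -0.2803, 0.0438]
tool_rot: [[-0.996, -0.088, 0.001], [-0.088, 0.996, -0.001], [-0.001, -0.001, -1.0]]
ft_force: [0.6, -0.1, -1.3]
grip_width: 0.0413
([1.0, 0.3, 3.8, 0.0], 95.04)
```

```bash
python3 -m inch '32 0 0 2 0; 32 0 0 3 0; 32 0 0 3 0'; python3 -m inch '32 0 0 1 0; 32 0 0 1 0'
```

```text
time_s: 14.98
position: [0.3858, -0.2801, 0.0403]
tool_rot: [[-0.996, -0.088, -0.0], [-0.088, 0.996, 0.0], [0.0, 0.0, -1.0]]
ft_force: [0.3, 1.0, -3.0]
grip_width: 0.0415
time_s: 15.22
position: [0.3859, -0.2801, 0.0398]
tool_rot: [[-0.996, -0.088, 0.0], [-0.088, 0.996, -0.0], [-0.0, -0.0, -1.0]]
ft_force: [-2.1, 1.2, 4.4]
grip_width: 0.0416
```

```bash
python3 -m inch '50 0 0 0 0; 60 0 0 0 0; 85 0 0 0 0; 85 0 0 0 0; 85 0 0 0 0; 85 0 0 -60 0; 85 0 0 -120 0; 85 0 0 -180 0; 85 0 0 -180 0'
python3 - <<'E'
from h import *
im=env.get_image("wrist");cv2.imwrite("pics/w5.png",im["color"])
print(delta(.5865,.020,.2,103.6))
E
```

```text
time_s: 16.35
position: [0.3869, -0.2812, 0.2234]
tool_rot: [[-0.996, -0.088, 0.006], [-0.088, 0.996, -0.007], [-0.005, -0.007, -1.0]]
ft_force: [-0.4, 0.8, -1.1]
grip_width: 0.0851
([-226.0, 281.7, 20.3, -8.6], 95.04)
```

View pics/w5.png

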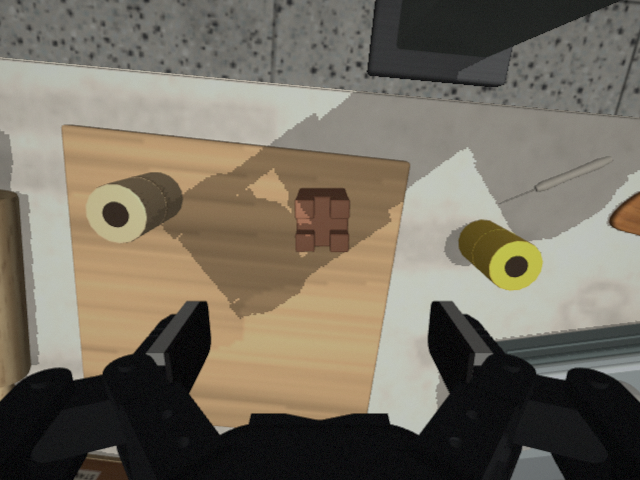

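Both props stand on the board, round at (116,214) and square at (322,230). I'm going to the handle now.

```bash
python3 -m inch '85 -226 282 0 -8.6; 85 -226 282 0 -8.6; 85 -226 282 0 -8.6; 85 -226 282 0 -8.6; 85 -226 282 0 -8.6; 85 -226 282 0 -8.6; 85 -226 282 0 -8.6; 85 -226 282 20 -8.6; 85 -226 282 20 -8.6; 85 -226 282 20 -8.6';  python3 - <<'E'
from h import *
im=env.get_image("wrist");cv2.imwrite("pics/w6.png",im["color"])
W=cloud(im)
reg=lambda x0,x1,y0,y1,z0,z1:(W[...,0]>x0)&(W[...,0]<x1)&(W[...,1]>y0)&(W[...,1]<y1)&(W[...,2]>z0)&(W[...,2]<z1)
for n,m,z in [("h",reg(.5,.65,-.03,.06,.088,.105),.097),("lid",reg(.45,.72,-.15,.2,.05,.065),.057)]:
  v,u=np.nonzero(m);p=np.array([onplane(im,a,b,z)[:2]*1000 for a,b in zip(u,v)],np.float32);print(n,len(u),cv2.minAreaRect(p))
print(delta(.5865,.020,.067,103.6))
E
```

```text
time_s: 17.65
position: [0.586, 0.02, 0.1994]
tool_rot: [[-0.972, -0.235, -0.0], [-0.235, 0.972, -0.0], [0.0, 0.0, -1.0]]
ft_force: [0.8, 0.0, -0.3]
grip_width: 0.0851
h 2157 ((586.3074951171875, 19.773277282714844), (68.71980285644531, 15.659470558166504), 13.026058197021484)
lid 69778 ((587.650146484375, 20.16582489013672), (180.76287841796875, 260.6520080566406), 13.588353157043457)
([-0.2, -0.1, 132.7, -0.0], 103.59)
```

View pics/w6.png

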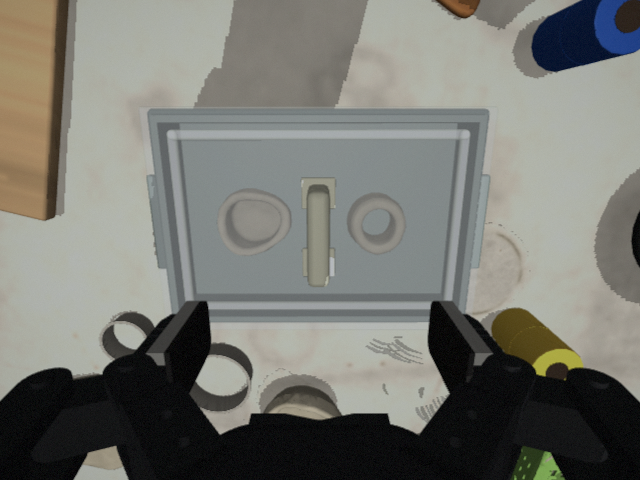

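The handle (318,232) is centred under the jaws, with the pot at (254,222) and the ring at (376,222). Descending to grip the handle.

```bash
python3 -m inch '85 0 0 50 0; 85 0 0 100 0; 85 0 0 125 0; 85 0 0 132.5 0; 85 0 0 132.5 0; 85 0 0 132.5 0' 70; python3 -m inch '8 0 0 0 0; 8 0 0 0 0; 8 0 0 0 0; 8 0 0 0 0; 8 0 0 0 0; 8 0 0 0 0; 8 0 0 0 0; 8 0 0 0 0'
```

```text
time_s: 18.45
position: [0.5869, 0.0205, 0.0683]
tool_rot: [[-0.972, -0.236, 0.003], [-0.236, 0.972, -0.0], [-0.002, -0.001, -1.0]]
ft_force: [-0.2, 0.3, 0.7]
grip_width: 0.0848
time_s: 19.45
position: [0.5864, 0.0206, 0.0671]
tool_rot: [[-0.972, -0.236, 0.001], [-0.236, 0.972, -0.0], [-0.001, -0.0, -1.0]]
ft_force: [0.3, -1.2, 5.1]
grip_width: 0.0154
```

```bash
python3 -m inch '8 0 0 -10 0; 8 0 0 -30 0; 8 0 0 -60 0; 8 0 0 -95 0; 8 0 0 -125 0; 8 0 0 -135 0;8 0 0 -135 0;8 0 0 -135 0'
python3 - <<'E'
from h import *
im=env.get_image("wrist");cv2.imwrite("pics/w7.png",im["color"])
print(delta(.545,-.36,.2,90))
E
```

```text
time_s: 20.45
position: [0.5856, 0.0207, 0.2003]
tool_rot: [[-0.972, -0.236, -0.003], [-0.236, 0.972, 0.0], [0.003, 0.001, -1.0]]
ft_force: [0.4, -0.4, -2.0]
grip_width: 0.0148
([129.3, -360.4, 0.3, 13.6], 103.64)
```

View pics/w7.png

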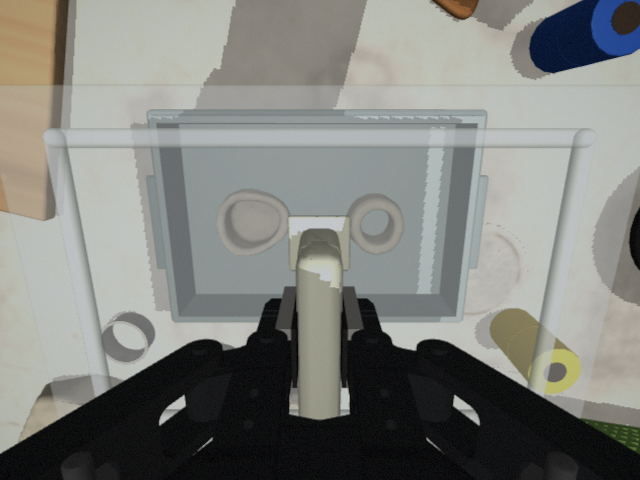

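The lid hangs level in the jaws above the open box. Carrying it to the board.

```bash
python3 -m inch '8 8 -22 0 1; 8 20 -56 0 2; 8 34 -95 0 4; 8 48 -134 0 6; 8 62 -173 0 8; 8 76 -212 0 10; 8 90 -251 0 12; 8 104 -290 0 13.6; 8 118 -329 0 13.6; 8 129 -360 0 13.6'; python3 -m inch '8 0 0 0 0; 8 0 0 0 0;8 0 0 20 0; 8 0 0 55 0; 8 0 0 90 0; 8 0 0 120 0; 8 0 0 135 0; 8 0 0 142 0; 8 0 0 142 0; 8 0 0 142 0'; python3 -c "
from h import *
print(delta(.545,-.36,.051,90))"
```

```text
time_s: 21.75
position: [0.5451, -0.3611, 0.2005]
tool_rot: [[-1.0, 0.0, -0.002], [0.0, 1.0, 0.001], [0.002, 0.001, -1.0]]
ft_force: [0.6, 0.6, -1.9]
grip_width: 0.0148
time_s: 23.0
position: [0.5461, -0.3599, 0.061]
tool_rot: [[-1.0, -0.001, 0.001], [-0.001, 1.0, -0.001], [-0.001, -0.001, -1.0]]
ft_force: [-0.3, 0.0, -2.6]
grip_width: 0.0149
([1.1, -0.1, 10.0, 0.0], 90.04)
```

```bash
python3 -m inch '8 0 0 4 0; 8 0 0 7 0; 8 0 0 7 0; 8 0 0 7 0'; python3 -m inch '8 0 0 1 0; 8 0 0 2 0; 8 0 0 2 0'
```

```text
time_s: 23.5
position: [0.5457, -0.3597, 0.0529]
tool_rot: [[-1.0, -0.001, 0.0], [-0.001, 1.0, -0.0], [-0.0, -0.0, -1.0]]
ft_force: [0.1, 0.9, -2.6]
grip_width: 0.015
time_s: 23.88
position: [0.5458, -0.3596, 0.0512]
tool_rot: [[-1.0, -0.001, 0.0], [-0.001, 1.0, -0.0], [-0.0, -0.0, -1.0]]
ft_force: [-2.0, 0.7, 1.0]
grip_width: 0.0148
```

```bash
python3 -m inch '8 0 0 0.7 0; 20 0 0 0.7 0; 35 0 0 0.7 0; 60 0 0 0.7 0; 70 0 0 0.7 0; 70 0 0 0.7 0; 70 0 0 -40 0; 85 0 0 -90 0; 85 0 0 -150 0; 85 0 0 -150 0'
python3 - <<'E'
from h import *
im=env.get_image("wrist");cv2.imwrite("pics/w8.png",im["color"])
im=env.get_image("scene");cv2.imwrite("pics/s8.png",im["color"][150:420,180:600])
print(delta(.56,-.03,.26,103.6))
E
```

```text
time_s: 25.12
position: [0.547, -0.3607, 0.2063]
tool_rot: [[-1.0, -0.001, 0.007], [-0.001, 1.0, -0.007], [-0.007, -0.007, -1.0]]
ft_force: [-0.6, -0.1, -0.9]
grip_width: 0.0849
([-14.6, 329.4, -59.3, -13.6], 90.04)
```

View pics/w8.png

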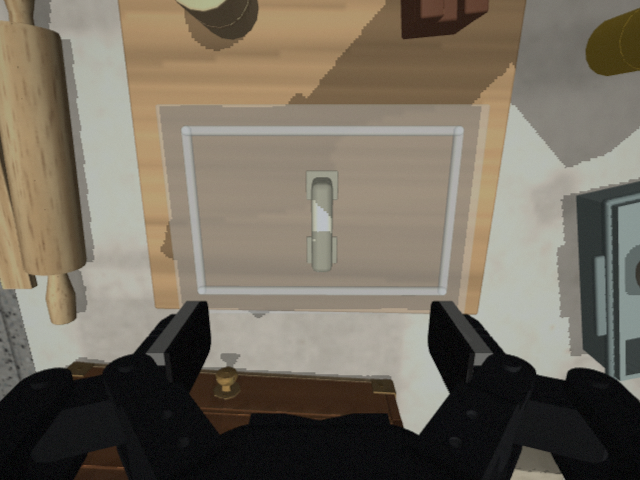

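View pics/s8.png

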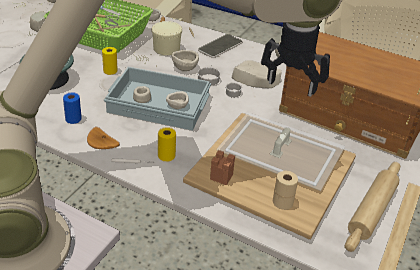

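The lid lies flat on the board (320,205) clear of both props. Next I look into the open box.

```bash
python3 -m inch '85 -14 329 -59 -13.6; 85 -14 329 -59 -13.6; 85 -14 329 -59 -13.6; 85 -14 329 -59 -13.6; 85 -14 329 -59 -13.6; 85 -14 329 -59 -13.6; 85 -14 329 -59 -13.6; 85 -14 329 -59 -13.6'
python3 - <<'E'
from h import *
import pickle
im=env.get_image("wrist");cv2.imwrite("pics/w9.png",im["color"]);pickle.dump(im,open("i9.pkl","wb"))
W=cloud(im)
for k,p in dict(floor=(320,150)).items(): print(W[p[1],p[0]])
R=W
m=(R[...,2]>.028)&(R[...,2]<.046)&(R[...,0]>.5)&(R[...,0]<.67)&(R[...,1]>-.09)&(R[...,1]<.12)
n,l,st,c=cv2.connectedComponentsWithStats(m.astype(np.uint8))
for i in range(1,n):
  if st[i,4]>150:
    q=W[l==i]; print(st[i],c[i],np.nanpercentile(q[:,2],[5,50,95]).round(4),np.round(cv2.minAreaRect((q[:,:2]*1000).astype(np.float32))[0],1),cv2.minAreaRect((q[:,:2]*1000).astype(np.float32)))
E
```

```text
time_s: 26.22
position: [0.5593, -0.0313, 0.2586]
tool_rot: [[-0.972, -0.235, -0.002], [-0.235, 0.972, 0.0], [0.002, 0.001, -1.0]]
ft_force: [-0.8, -0.2, 0.1]
grip_width: 0.085
[ 5.07963372e-01 -4.14632556e-02  1.89323321e-04]
[267 155 105   6 265] [318.96226415 156.39245283] [0.0435 0.0452 0.0459] [512.7 -41.4] ((512.6944580078125, -41.43571472167969), (4.654656887054443, 97.19574737548828), 13.650701522827148)
[ 277  217   60   55 1318] [305.45751138 243.30349014] [0.0304 0.036  0.0402] [600.2 -33.7] ((600.2306518554688, -33.73841094970703), (55.2972412109375, 62.04304504394531), 36.575645446777344)
[ 385  224   47   47 1144] [408.04545455 246.29895105] [0.0293 0.0335 0.0366] [581.4  70.9] ((581.3977661132812, 70.87733459472656), (50.15113830566406, 47.40053939819336), 19.422771453857422)
[339 311  91   9 688] [384.97238372 314.73982558] [0.0287 0.0372 0.0447] [658.5  67.7] ((658.4718017578125, 67.74221801757812), (2.3015997409820557, 99.77506256103516), 13.490863800048828)
```

View pics/w9.png

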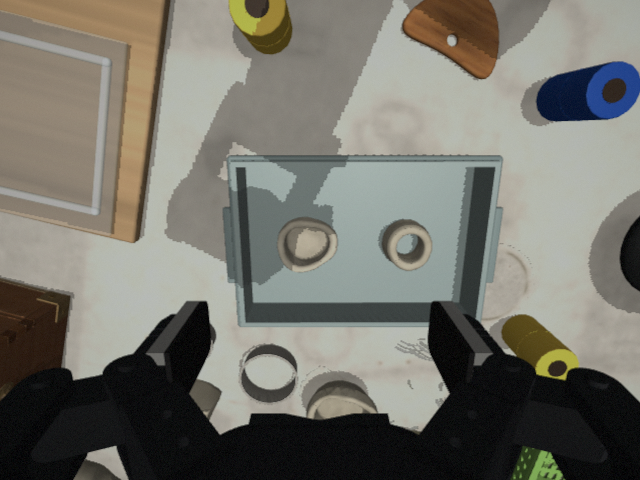

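The pot is the bowl at (305,243) and the ring is at (407,245). I'll take a closer look for the pot's narrow axis.

```bash
python3 -c "
from h import *
print(delta(.6,-.034,.18,103.6))"; python3 -m inch '85 -39 12 40 0; 85 -39 12 75 0; 85 -39 12 75 0; 85 -39 12 75 0;85 -39 12 75 0'
cat > pot.py <<'E'
from h import *
import sys
im=env.get_image("wrist")
W=cloud(im);R=W
m=(R[...,2]>.022)&(R[...,2]<.048)&(R[...,0]>.53)&(R[...,0]<.648)&(R[...,1]>-.085)&(R[...,1]<.02)
n,l,st,c=cv2.connectedComponentsWithStats(m.astype(np.uint8))
i=1+np.argmax(st[1:,4]);mm=(l==i);q=W[mm];print(st[i],c[i],np.percentile(q[:,2],[5,50,95]).round(4))
P=(q[:,:2]*1000)
print(cv2.minAreaRect(P.astype(np.float32)),P.mean(0))
H=cv2.convexHull(P.astype(np.float32))[:,0]
for a in range(0,180,10):
    d=np.array([np.cos(np.radians(a)),np.sin(np.radians(a))]);pr=H@d;print(a,round(float(np.ptp(pr)),1),round(float((pr.max()+pr.min())/2),1),end=" | ")
x,y,w,h=st[i][:4]
cv2.imwrite(sys.argv[1],cv2.resize(im["color"][max(0,y-60):y+h+60,max(0,x-80):x+w+80],None,fx=3,fy=3,interpolation=cv2.INTER_CUBIC))
E
python3 pot.py pics/p1.png
```

```text
([-39.1, -11.9, 78.7, -0.0], 103.57)
time_s: 26.9
position: [0.595, -0.0103, 0.1865]
tool_rot: [[-0.972, -0.235, 0.003], [-0.235, 0.972, -0.001], [-0.003, -0.001, -1.0]]
ft_force: [-0.4, 0.4, 0.3]
grip_width: 0.0849
[ 251  188   77   70 2291] [287.23003055 222.5814055 ] [0.0265 0.0358 0.0402]
((600.6224365234375, -33.3272705078125), (55.93605422973633, 62.77946853637695), 28.264097213745117) [601.8176982  -34.60494775]
0 57.4 602.6 | 10 56.3 586.9 | 20 56.3 553.7 | 30 56.1 503.5 | 40 56.8 438.6 | 50 57.1 359.7 | 60 58.3 270.8 | 70 60.0 173.7 | 80 60.9 71.4 | 90 62.3 -33.3 | 100 62.6 -137.2 | 110 63.1 -236.9 | 120 62.8 -329.2 | 130 62.1 -411.9 | 140 62.3 -482.7 | 150 61.4 -538.7 | 160 59.9 -578.0 | 170 58.5 -599.6 |
```

View pics/p1.png

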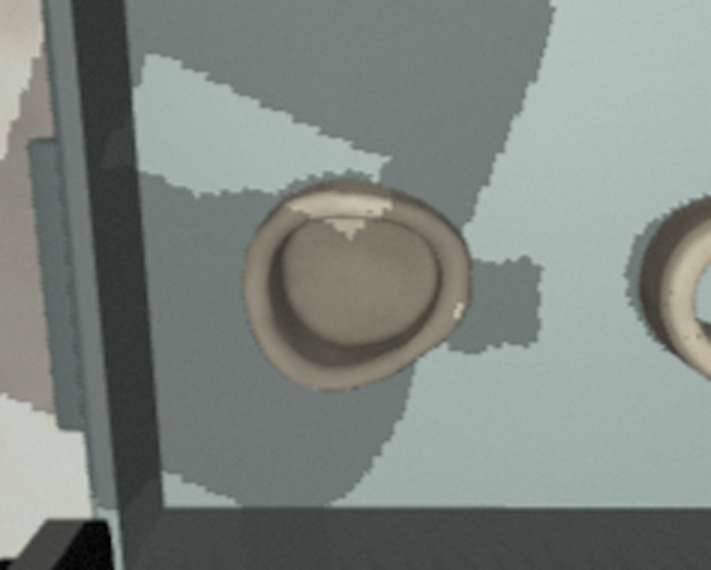

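The pot's closed bottom is clear in the crop. It measures about 56 mm at 25° and 63 mm at 115°, with its centre at (0.601, −0.033). I'll turn the jaws to 25°.

```bash
python3 -c "
from h import *
print(delta(.6013,-.0332,.187,25))"; python3 -m inch '85 0 0 0 10; 85 -9 -20 0 20; 85 -11 -21 0 30; 85 -11 -21 0 40; 85 -11 -21 0 50; 85 -11 -21 0 60; 85 -11 -21 0 70; 85 -11 -21 0 78.6; 85 -11 -21 0 78.6; 85 -11 -21 0 78.6'; python3 pot.py pics/p2.png; python3 -c "
from h import *
print(delta(.6013,-.0332,.006,25))
im=env.get_image('wrist');cv2.imwrite('pics/w10.png',im['color'])"
```

```text
([-0.8, -23.9, -0.6, 78.6], 103.61)
time_s: 28.2
position: [0.6103, -0.0276, 0.1853]
tool_rot: [[-0.426, 0.905, 0.001], [0.905, 0.426, -0.0], [-0.0, 0.001, -1.0]]
ft_force: [-1.0, -0.6, -0.3]
grip_width: 0.0847
[ 273  183   70   78 2225] [308.11280899 223.63865169] [0.0267 0.0359 0.0402]
((601.3487548828125, -33.61468505859375), (57.08491516113281, 61.811092376708984), 53.54598617553711) [602.18872784 -32.70062826]
0 57.7 602.8 | 10 57.1 587.2 | 20 57.1 554.2 | 30 56.5 504.6 | 40 56.9 439.2 | 50 56.9 360.6 | 60 58.3 271.8 | 70 60.7 174.4 | 80 61.9 72.0 | 90 62.6 -32.5 | 100 62.8 -136.4 | 110 62.6 -236.0 | 120 62.6 -328.6 | 130 62.6 -411.5 | 140 62.2 -482.1 | 150 61.2 -538.2 | 160 60.2 -577.7 | 170 59.0 -599.7 | ([-1.2, -10.5, 179.1, 0.2], 25.17)
```

View pics/w10.png

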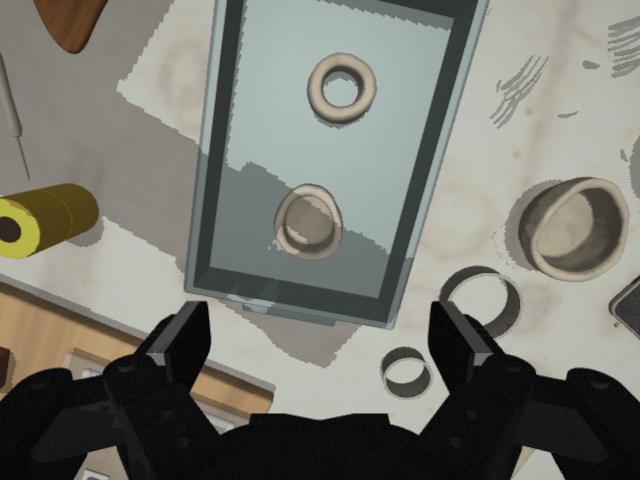

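```bash
python3 -c "
from h import *
print(delta(.6014,-.0327,.006,28))"; python3 -m inch '85 -0.7 -10 0 -2.8; 85 -0.7 -10 40 -2.8; 85 -0.7 -10 90 -2.8; 85 -0.7 -10 130 -2.8; 85 -0.7 -10 160 -2.8; 85 -0.7 -10 160 -2.8; 85 -0.7 -10 160 -2.8' 30; python3 -c "
from h import *
print(delta(.6014,-.0327,.006,28))
im=env.get_image('wrist');cv2.imwrite('pics/w11.png',im['color'])"
```

```text
([-0.8, -10.2, 179.1, -2.9], 25.14)
time_s: 29.18
position: [0.6022, -0.0326, 0.0262]
tool_rot: [[-0.467, 0.884, 0.002], [0.884, 0.467, -0.001], [-0.001, 0.002, -1.0]]
ft_force: [0.6, -0.5, 0.8]
grip_width: 0.0849
([0.3, -0.8, 20.2, -0.1], 27.87)
```

View pics/w11.png

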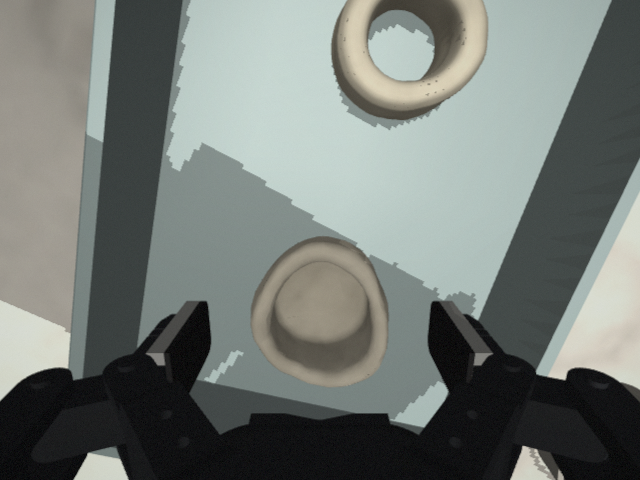

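The pot (319,312) sits centred between the pads. I'll go down the rest of the way and grip.

```bash
python3 -m inch '85 0 0 8 0; 85 0 0 15 0; 85 0 0 19 0; 85 0 0 19 0; 85 0 0 19 0' 30; python3 -m inch '50 0 0 0 0; 50 0 0 0 0; 50 0 0 0 0; 50 0 0 0 0; 50 0 0 0 0; 50 0 0 0 0'
```

```text
time_s: 29.85
position: [0.6015, -0.0324, 0.0059]
tool_rot: [[-0.467, 0.884, 0.0], [0.884, 0.467, -0.0], [-0.0, 0.0, -1.0]]
ft_force: [0.9, -0.3, -0.5]
grip_width: 0.0847
time_s: 30.6
position: [0.6016, -0.0325, 0.0063]
tool_rot: [[-0.467, 0.884, 0.001], [0.884, 0.467, -0.0], [-0.001, 0.001, -1.0]]
ft_force: [-1.5, 0.1, 5.2]
grip_width: 0.055
```

```bash
python3 -m inch '50 0 0 -10 0; 50 0 0 -30 0; 50 0 0 -70 0; 50 0 0 -110 0; 50 0 0 -150 0; 50 0 0 -160 0; 50 0 0 -160 0'; python3 -c "
from h import *
print(delta(.5175,.3705,.166,28))
im=env.get_image('wrist');cv2.imwrite('pics/w12.png',im['color'])
W=cloud(im);print(W[300:330:10,320])"
```

```text
time_s: 31.48
position: [0.6012, -0.0324, 0.1655]
tool_rot: [[-0.467, 0.884, -0.0], [0.884, 0.467, 0.0], [0.0, -0.0, -1.0]]
ft_force: [-0.5, 0.0, -1.7]
grip_width: 0.0551
([395.4, 114.1, -0.5, -0.2], 27.83)
[[ 0.59884154 -0.02842513  0.16727261]
 [ 0.60067666 -0.03189943  0.16853986]
 [ 0.60324462 -0.03674575  0.1669432 ]]
```

View pics/w12.png

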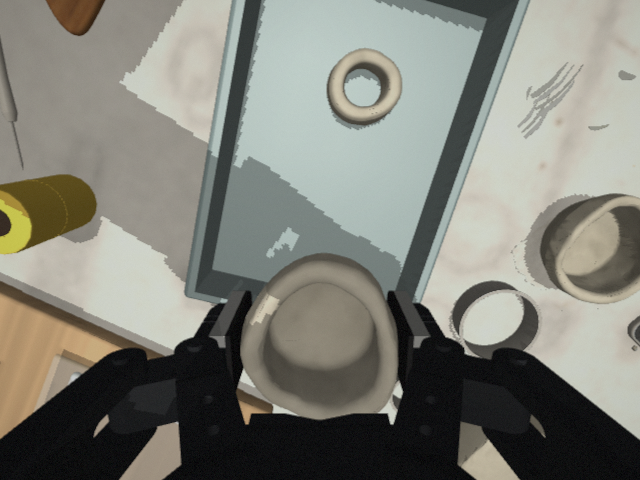

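The pot is held upright in the jaws (320,335) and the ring is undisturbed (362,87). Carrying the pot to the wheel.

```bash
python3 -m inch '50 35 10 0 0; 50 80 23 0 0; 50 125 36 0 0; 50 170 49 0 0; 50 215 62 0 0; 50 260 75 0 0; 50 305 88 0 0; 50 350 101 0 0; 50 380 110 0 0; 50 395 114 0 0'; python3 -m inch '50 0 0 0 0; 50 0 0 0 0'
python3 - <<'E'
from h import *
import pickle
print(delta(.5175,.3705,.166,28))
im=env.get_image('wrist');cv2.imwrite('pics/w13.png',im['color']);pickle.dump(im,open("i13.pkl","wb"))
d=pickle.load(open("i0.pkl","rb"))
for n in ["scene","side"]:
    i=d[n];W=cloud(i)
    m=((W[...,2]>.060)&(W[...,2]<.080)&(np.hypot(W[...,0]-.5175,W[...,1]-.3705)<.1)).astype(np.uint8)
    m=cv2.morphologyEx(m,cv2.MORPH_CLOSE,np.ones((5,5)))
    c=max(cv2.findContours(m,cv2.RETR_EXTERNAL,cv2.CHAIN_APPROX_NONE)[0],key=cv2.contourArea)[:,0]
    p=np.array([onplane(i,u,v,.070)[:2]*1000 for u,v in c],np.float32)
    print(n,cv2.fitEllipse(p),cv2.minEnclosingCircle(p))
E
```

```text
time_s: 32.78
position: [0.5168, 0.3712, 0.1639]
tool_rot: [[-0.468, 0.884, -0.003], [0.884, 0.468, -0.001], [0.0, -0.003, -1.0]]
ft_force: [0.1, -0.6, -0.6]
grip_width: 0.0552
time_s: 33.02
position: [0.5181, 0.369, 0.1654]
tool_rot: [[-0.466, 0.885, -0.001], [0.885, 0.466, -0.001], [-0.0, -0.001, -1.0]]
ft_force: [0.4, -0.2, -1.3]
grip_width: 0.0551
([1.7, 0.1, -0.6, -0.2], 27.78)
scene ((511.8402099609375, 366.37945556640625), (157.36227416992188, 164.86990356445312), 134.7735137939453) ((513.113037109375, 365.2738952636719), 84.82745361328125)
side ((517.1812744140625, 372.2279968261719), (157.35479736328125, 161.35353088378906), 172.4866485595703) ((516.2431030273438, 372.22027587890625), 81.68487548828125)
```

View pics/w13.png

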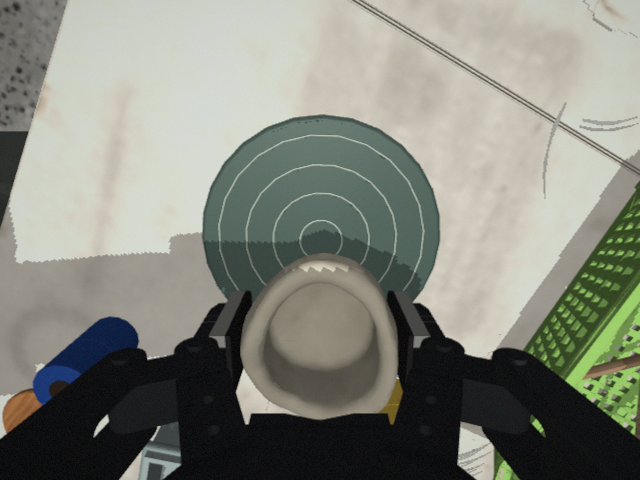

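Run:
```python
from h import *
import pickle
im=pickle.load(open("i13.pkl","rb"));W=cloud(im)
m=((W[...,2]>.060)&(W[...,2]<.080)).astype(np.uint8)
m=cv2.morphologyEx(m,cv2.MORPH_OPEN,np.ones((3,3)))
c=max(cv2.findContours(m,cv2.RETR_EXTERNAL,cv2.CHAIN_APPROX_NONE)[0],key=cv2.contourArea)[:,0]
c=c[c[:,1]<260]
p=np.array([onplane(im,u,v,.070)[:2]*1000 for u,v in c])
A=np.c_[2*p,np.ones(len(p))];s=np.linalg.lstsq(A,(p**2).sum(1),rcond=None)[0];print("circle",s[:2],np.sqrt(s[2]+s[:2]@s[:2]))
# white rings
g=im["color"].min(2).astype(int); 
for u,v in [(321,240),(320,239)]: print(onplane(im,u,v,.07).round(4))
cv2.imwrite("pics/c13.png",cv2.resize(im["color"][180:290,230:410],None,fx=4,fy=4,interpolation=cv2.INTER_CUBIC))
```

```text
circle [508.62906281 386.52190284] 66.10067744058709
[0.5179 0.3707 0.07  ]
[0.517 0.371 0.07 ]
```

View pics/c13.png

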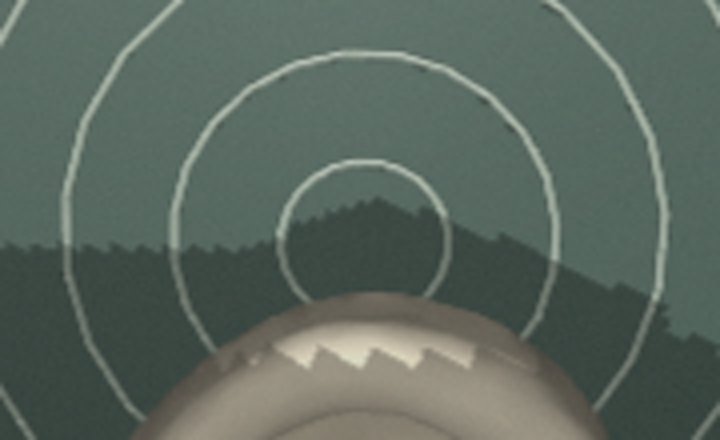

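The ring centre (321,240) gives (0.5177, 0.3708), which agrees with the earlier measurements. Lowering the pot.

```bash
python3 -m inch '50 1.7 0 20 0; 50 1.7 0 50 0; 50 1.7 0 75 0; 50 1.7 0 88 0; 50 1.7 0 90 0; 50 1.7 0 90 0; 50 1.7 0 90 0'; python3 -m inch '50 0 0 1 0; 50 0 0 2 0; 50 0 0 2 0'
```

```text
time_s: 33.95
position: [0.5174, 0.3718, 0.0768]
tool_rot: [[-0.467, 0.884, 0.002], [0.884, 0.467, 0.001], [-0.0, 0.002, -1.0]]
ft_force: [0.3, 1.2, -0.5]
grip_width: 0.0545
time_s: 34.33
position: [0.5169, 0.3716, 0.0738]
tool_rot: [[-0.467, 0.884, -0.0], [0.884, 0.467, -0.0], [-0.0, -0.0, -1.0]]
ft_force: [-0.4, -1.1, -1.7]
grip_width: 0.055
```

```bash
python3 -c "
from h import *
print(delta(.5176,.3708,.0713,28))";python3 -m inch '50 -1 0.3 1 0; 50 -1 0.3 2 0; 50 -1 0.3 2 0';python3 -m inch '50 0 0 0.7 0; 50 0 0 0.7 0'
```

```text
([-1.0, 0.2, 2.5, -0.2], 27.84)
time_s: 34.7
position: [0.5177, 0.3708, 0.0717]
tool_rot: [[-0.467, 0.884, -0.0], [0.884, 0.467, -0.0], [0.0, -0.0, -1.0]]
ft_force: [0.8, 0.0, -1.6]
grip_width: 0.0548
time_s: 34.95
position: [0.5178, 0.3709, 0.0714]
tool_rot: [[-0.467, 0.884, 0.0], [0.884, 0.467, 0.0], [-0.0, 0.0, -1.0]]
ft_force: [-0.1, 0.0, 2.1]
grip_width: 0.0553
```

Contact at the expected height. Releasing symmetrically and rising.

```bash
python3 -m inch '58 0 0 0 0; 62 0 0 0 0; 70 0 0 0 0; 85 0 0 0 0; 85 0 0 0 0; 85 0 0 -40 0; 85 0 0 -90 0; 85 0 0 -140 0; 85 0 0 -140 0; 85 0 0 -140 0'
python3 - <<'E'
from h import *
im=env.get_image('wrist');cv2.imwrite('pics/w14.png',im['color'])
W=cloud(im);m=(W[...,2]>.088)&(W[...,2]<.112)&(np.hypot(W[...,0]-.5175,W[...,1]-.3705)<.06)
q=W[m];P=(q[:,:2]*1000).astype(np.float32);print(len(q),np.percentile(q[:,2],[5,95]),cv2.minAreaRect(P))
print(delta(.5457,-.3597,.21,90))
E
```

```text
time_s: 36.2
position: [0.5174, 0.3707, 0.2103]
tool_rot: [[-0.467, 0.884, -0.001], [0.884, 0.467, -0.001], [0.0, -0.001, -1.0]]
ft_force: [0.7, -1.0, -0.5]
grip_width: 0.0851
2915 [0.09199918 0.10516356] ((516.658447265625, 370.02569580078125), (56.68111038208008, 61.95206069946289), 43.279640197753906)
([-659.1, -315.9, 0.4, -62.2], 27.84)
```

View pics/w14.png

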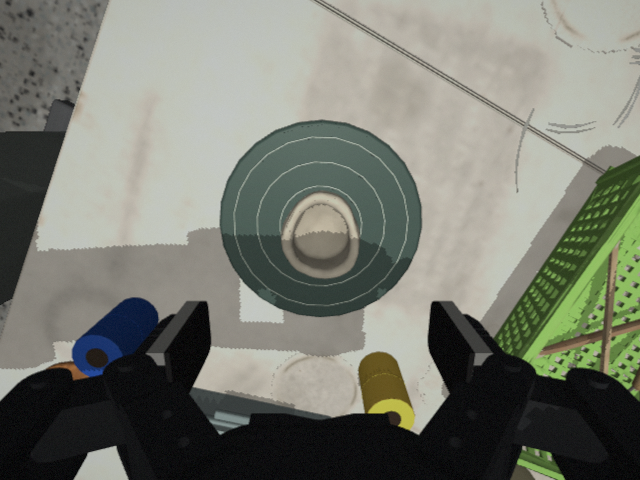

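The pot stands upright in the middle of the wheel, measured at (0.517, 0.370). Going back for the lid.

```bash
python3 -m inch '85 -659 -316 0 -7; 85 -659 -316 0 -14; 85 -659 -316 0 -21; 85 -659 -316 0 -28; 85 -659 -316 0 -35; 85 -659 -316 0 -42; 85 -659 -316 0 -49; 85 -659 -316 0 -56; 85 -659 -316 0 -62.2; 85 -659 -316 0 -62.2'; python3 -c "
from h import *
print(delta(.5457,-.3597,.2,90))"
```

```text
time_s: 37.5
position: [0.5413, -0.2555, 0.2097]
tool_rot: [[-1.0, -0.002, -0.002], [-0.002, 1.0, 0.002], [0.002, 0.002, -1.0]]
ft_force: [1.5, 0.3, 0.7]
grip_width: 0.0847
([-4.2, -104.2, 9.5, 0.1], 90.1)
```

```bash
python3 -m inch '85 -4 -50 0 0; 85 -4 -85 0 0; 85 -4 -85 0 0; 85 -4 -85 0 0'
python3 - <<'E'
from h import *
im=env.get_image("wrist");cv2.imwrite("pics/w15.png",im["color"])
W=cloud(im)
reg=lambda x0,x1,y0,y1,z0,z1:(W[...,0]>x0)&(W[...,0]<x1)&(W[...,1]>y0)&(W[...,1]<y1)&(W[...,2]>z0)&(W[...,2]<z1)
for n,m,z in [("h",reg(.48,.61,-.40,-.32,.072,.09),.081),("lid",reg(.44,.66,-.51,-.2,.036,.047),.041)]:
  v,u=np.nonzero(m);p=np.array([onplane(im,a,b,z)[:2]*1000 for a,b in zip(u,v)],np.float32);print(n,len(u),cv2.minAreaRect(p))
print(delta(.5457,-.3597,.051,90))
E
```

```text
time_s: 38.0
position: [0.5458, -0.3378, 0.2101]
tool_rot: [[-1.0, -0.001, -0.002], [-0.001, 1.0, 0.002], [0.001, 0.002, -1.0]]
ft_force: [0.2, 0.1, 0.6]
grip_width: 0.0851
h 1822 ((545.5540771484375, -359.21380615234375), (15.711193084716797, 68.7413101196289), 89.23759460449219)
lid 60550 ((546.9031372070312, -359.3686828613281), (180.59698486328125, 260.72894287109375), 0.00974125787615776)
([0.2, -22.4, 159.5, 0.1], 90.09)
```

View pics/w15.png

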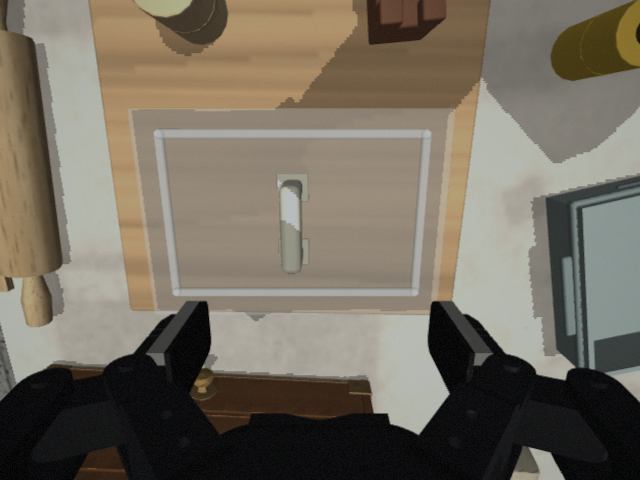

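The lid is exactly where I left it (290,210). Descending onto the handle.

```bash
python3 -m inch '85 0 -22 10 0; 85 0 -22 60 0; 85 0 -22 110 0; 85 0 -22 145 0; 85 0 -22 159 0; 85 0 -22 159 0; 85 0 -22 159 0' 70; python3 -c "
from h import *
print(delta(.5457,-.3597,.051,90))"
```

```text
time_s: 38.92
position: [0.5467, -0.3613, 0.0538]
tool_rot: [[-1.0, -0.001, 0.002], [-0.001, 1.0, -0.002], [-0.002, -0.002, -1.0]]
ft_force: [1.0, 0.2, 0.4]
grip_width: 0.0851
([1.0, 1.6, 2.8, 0.0], 90.05)
```

```bash
python3 -m inch '85 0.5 1 1 0; 85 0.5 1 1 0; 8 0.5 1 1 0; 8 0.5 1 1 0; 8 0.5 1 1 0; 8 0.5 1 1 0; 8 0.5 1 1 0; 8 0.5 1 1 0; 8 0.5 1 1 0; 8 0.5 1 1 0'
```

```text
time_s: 40.17
position: [0.5456, -0.3597, 0.0513]
tool_rot: [[-1.0, -0.001, 0.0], [-0.001, 1.0, -0.0], [-0.0, -0.0, -1.0]]
ft_force: [-0.6, 0.5, 2.9]
grip_width: 0.0148
```

```bash
python3 -m inch '8 0 0 -10 0; 8 0 0 -30 0; 8 0 0 -65 0; 8 0 0 -105 0; 8 0 0 -140 0; 8 0 0 -150 0;8 0 0 -150 0;8 0 0 -150 0'
python3 - <<'E'
from h import *
import pickle
print(delta(.5864,.0206,.2,103.6))
im=pickle.load(open("i9.pkl","rb"));W=cloud(im)
m=(W[...,2]>.046)&(W[...,2]<.058)&(W[...,0]>.45)&(W[...,0]<.72)&(W[...,1]>-.14)&(W[...,1]<.18)
v,u=np.nonzero(m);p=np.array([onplane(im,a,b,.052)[:2]*1000 for a,b in zip(u,v)],np.float32);print(len(u),cv2.minAreaRect(p))
E
```

```text
time_s: 41.18
position: [0.5451, -0.3592, 0.1992]
tool_rot: [[-1.0, -0.001, -0.002], [-0.001, 1.0, 0.002], [0.002, 0.002, -1.0]]
ft_force: [-0.3, 0.4, -2.2]
grip_width: 0.0149
([-41.6, 379.8, -0.0, -13.6], 90.04)
6480 ((585.5297241210938, 18.751609802246094), (175.3992462158203, 254.1892852783203), 13.571032524108887)
```

```bash
python3 -m inch '8 -2 20 0 -1; 8 -6 55 0 -2; 8 -10 95 0 -4; 8 -15 135 0 -6; 8 -20 180 0 -8; 8 -24 220 0 -10; 8 -29 265 0 -12; 8 -34 310 0 -13.6; 8 -39 350 0 -13.6; 8 -41.6 379.8 0 -13.6'; python3 -m inch '8 0 0 0 0; 8 0 0 0 0; 8 0 0 0 0; 8 0 0 0 0'
python3 - <<'E'
from h import *
print(delta(.5864,.0206,.0671,103.6))
im=env.get_image("wrist");cv2.imwrite("pics/w16.png",im["color"])
E
```

```text
time_s: 42.42
position: [0.5861, 0.023, 0.2005]
tool_rot: [[-0.971, -0.238, -0.001], [-0.238, 0.971, 0.001], [0.001, 0.001, -1.0]]
ft_force: [0.3, -0.0, -2.6]
grip_width: 0.0153
time_s: 42.92
position: [0.5868, 0.0195, 0.2011]
tool_rot: [[-0.972, -0.235, -0.0], [-0.235, 0.972, -0.0], [0.0, 0.0, -1.0]]
ft_force: [0.4, -0.2, -3.5]
grip_width: 0.0151
([0.1, 1.2, 134.0, -0.0], 103.58)
```

View pics/w16.png

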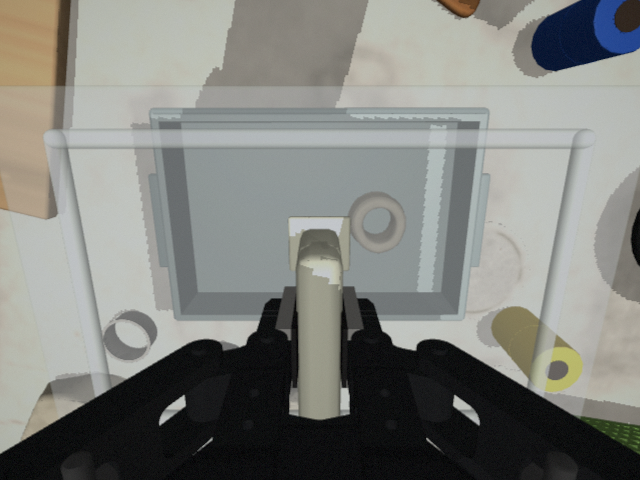

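The view matches the lift-off view, with the lid over the box and the ring at (376,222). Lowering in stages.

```bash
python3 -m inch '8 0 1 20 0; 8 0 1 55 0; 8 0 1 85 0; 8 0 1 105 0; 8 0 1 115 0; 8 0 1 115 0; 8 0 1 115 0; 8 0 1 115 0'; python3 -c "
from h import *
print(delta(.5864,.0206,.0671,103.6))"
```

```text
time_s: 43.98
position: [0.587, 0.0211, 0.0869]
tool_rot: [[-0.972, -0.236, 0.002], [-0.236, 0.972, -0.0], [-0.001, -0.001, -1.0]]
ft_force: [-0.1, 0.2, -2.5]
grip_width: 0.0149
([0.7, -0.3, 19.8, 0.0], 103.64)
```

```bash
python3 -m inch '8 0.4 0 6 0; 8 0.4 0 12 0; 8 0.4 0 16 0; 8 0.4 0 18 0; 8 0.4 0 18 0'; python3 -m inch '8 0 0 1 0; 8 0 0 1.5 0; 8 0 0 1.5 0'
```

```text
time_s: 44.6
position: [0.5862, 0.021, 0.068]
tool_rot: [[-0.972, -0.236, -0.0], [-0.236, 0.972, 0.0], [0.0, 0.0, -1.0]]
ft_force: [-0.2, -1.3, -3.2]
grip_width: 0.0149
time_s: 44.98
position: [0.5864, 0.021, 0.0673]
tool_rot: [[-0.972, -0.236, 0.001], [-0.236, 0.972, -0.0], [-0.001, -0.0, -1.0]]
ft_force: [-1.8, 0.7, 5.4]
grip_width: 0.015
```

Seated at the original height, within 0.2 mm. Releasing.

```bash
python3 -m inch '20 0 0 0 0; 35 0 0 0 0; 60 0 0 0 0; 70 0 0 0 0; 70 0 0 0 0; 70 0 0 -40 0; 85 0 0 -90 0; 85 0 0 -140 0; 85 0 0 -140 0; 85 0 0 -140 0'
python3 - <<'E'
from h import *
im=env.get_image("wrist");cv2.imwrite("pics/w17.png",im["color"])
W=cloud(im)
reg=lambda x0,x1,y0,y1,z0,z1:(W[...,0]>x0)&(W[...,0]<x1)&(W[...,1]>y0)&(W[...,1]<y1)&(W[...,2]>z0)&(W[...,2]<z1)
for n,m,z in [("h",reg(.5,.65,-.03,.06,.088,.105),.097),("lid",reg(.45,.72,-.15,.2,.05,.065),.057)]:
  v,u=np.nonzero(m);p=np.array([onplane(im,a,b,z)[:2]*1000 for a,b in zip(u,v)],np.float32);print(n,len(u),cv2.minAreaRect(p))
q=W[m];A=np.c_[q[:,:2],np.ones(len(q))];print("plane",np.linalg.lstsq(A,q[:,2],rcond=None)[0])
print(delta(.3858,-.2801,.21,95))
E
```

```text
time_s: 46.22
position: [0.5858, 0.0211, 0.2059]
tool_rot: [[-0.972, -0.236, -0.001], [-0.236, 0.972, 0.0], [0.001, 0.0, -1.0]]
ft_force: [-0.1, -0.1, -0.3]
grip_width: 0.085
h 2067 ((586.3487548828125, 21.375221252441406), (68.81640625, 15.508551597595215), 14.069828987121582)
lid 66973 ((588.1190185546875, 21.953514099121094), (180.52786254882812, 260.6384582519531), 13.63524341583252)
plane [-0.00084851  0.00069715  0.05792691]
([265.3, -245.6, -4.3, 8.6], 103.64)
```

View pics/w17.png

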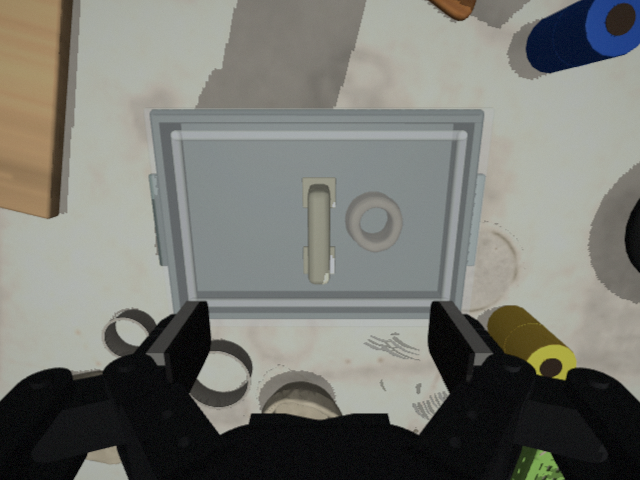

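The lid is flat and seated at (318,212), with a slope below 0.001 and about 1 mm from its old pose. Fetching the square prop.

```bash
python3 -m inch '85 265 -246 0 8.6; 85 265 -246 0 8.6; 85 265 -246 0 8.6; 85 265 -246 0 8.6; 85 265 -246 0 8.6; 85 265 -246 0 8.6; 85 265 -246 0 8.6; 85 265 -246 0 8.6; 85 265 -246 0 8.6'
python3 - <<'E'
from h import *
im=env.get_image("wrist");cv2.imwrite("pics/w18.png",im["color"])
W=cloud(im)
reg=lambda x0,x1,y0,y1,z0,z1:(W[...,0]>x0)&(W[...,0]<x1)&(W[...,1]>y0)&(W[...,1]<y1)&(W[...,2]>z0)&(W[...,2]<z1)
v,u=np.nonzero(reg(.33,.44,-.33,-.23,.080,.096));p=np.array([onplane(im,a,b,.088)[:2]*1000 for a,b in zip(u,v)],np.float32);print("sq",len(u),cv2.minAreaRect(p))
print(delta(.3859,-.2801,.0398,95))
E
```

```text
time_s: 47.4
position: [0.3872, -0.2794, 0.2062]
tool_rot: [[-0.996, -0.09, -0.0], [-0.09, 0.996, 0.001], [0.0, 0.001, -1.0]]
ft_force: [0.8, 0.1, -0.4]
grip_width: 0.0854
sq 1794 ((385.49639892578125, -279.9142150878906), (42.85383605957031, 41.80613327026367), 5.11751651763916)
([1.3, -0.6, 166.6, 0.1], 95.14)
```

View pics/w18.png

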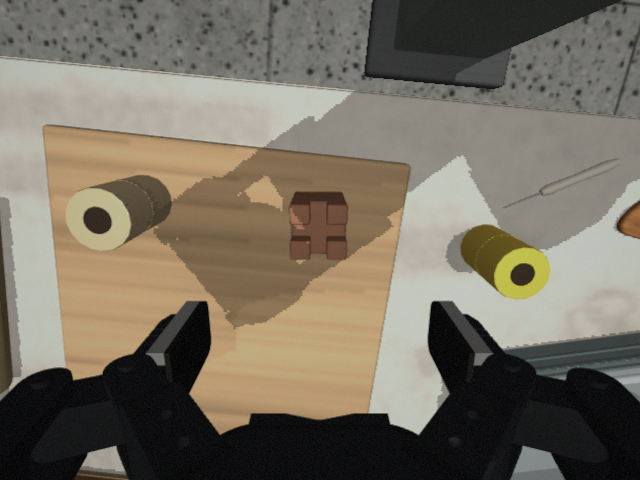

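The square prop (318,232) is aligned with the jaws. Gripping at the same height as before.

```bash
python3 -m inch '85 1 -0.6 50 0; 85 1 -0.6 100 0; 85 1 -0.6 140 0; 85 1 -0.6 160 0; 85 1 -0.6 165 0; 85 1 -0.6 165 0; 85 1 -0.6 165 0' 40; python3 -m inch '32 0 0 0 0; 32 0 0 0 0; 32 0 0 0 0; 32 0 0 0 0; 32 0 0 0 0; 32 0 0 0 0'; python3 -m inch '32 0 0 -40 0; 32 0 0 -90 0; 32 0 0 -135 0; 32 0 0 -145 0; 32 0 0 -145 0';  python3 -c "
from h import *
print(delta(.5324,.1157,.185,114.3))"
```

```text
time_s: 48.32
position: [0.3863, -0.2814, 0.0425]
tool_rot: [[-0.996, -0.088, 0.001], [-0.088, 0.996, -0.001], [-0.001, -0.002, -1.0]]
ft_force: [0.3, 0.4, 1.8]
grip_width: 0.085
time_s: 49.08
position: [0.3858, -0.2812, 0.0419]
tool_rot: [[-0.996, -0.088, 0.0], [-0.088, 0.996, -0.0], [-0.0, -0.0, -1.0]]
ft_force: [-0.7, 1.7, 6.4]
grip_width: 0.0412
time_s: 49.7
position: [0.3855, -0.281, 0.1859]
tool_rot: [[-0.996, -0.088, -0.001], [-0.088, 0.996, 0.001], [0.001, 0.001, -1.0]]
ft_force: [-0.7, -0.6, -3.6]
grip_width: 0.0416
([-181.1, 382.2, 1.1, -19.3], 95.03)
```

```bash
python3 -m inch '32 -18 38 0 -2; 32 -38 80 0 -4; 32 -58 122 0 -6; 32 -78 164 0 -8; 32 -98 206 0 -11; 32 -118 248 0 -14; 32 -138 290 0 -17; 32 -158 332 0 -19.3; 32 -175 368 0 -19.3; 32 -181 382 0 -19.3'; python3 -m inch '32 0 0 0 0; 32 0 0 0 0; 32 0 0 50 0; 32 0 0 90 0; 32 0 0 103 0; 32 0 0 106 0; 32 0 0 106 0; 32 0 0 106 0'; python3 -c "
from h import *
print(delta(.5322,.1153,.0709,114.3))"
```

```text
time_s: 50.95
position: [0.5321, 0.1169, 0.1842]
tool_rot: [[-0.91, -0.414, -0.004], [-0.414, 0.91, 0.0], [0.004, 0.002, -1.0]]
ft_force: [-0.1, -0.7, -2.1]
grip_width: 0.0415
time_s: 51.95
position: [0.5331, 0.1152, 0.0818]
tool_rot: [[-0.911, -0.412, 0.002], [-0.412, 0.911, -0.0], [-0.002, -0.001, -1.0]]
ft_force: [-0.7, -0.3, -1.8]
grip_width: 0.0412
([0.8, 0.5, 10.9, 0.0], 114.34)
```

```bash
python3 -m inch '32 0.5 0.4 4 0; 32 0.5 0.4 7 0; 32 0.5 0.4 8.5 0; 32 0.5 0.4 8.5 0; 32 0.5 0.4 8.5 0'; python3 -m inch '32 0 0 1 0; 32 0 0 1 0; 32 0 0 1.5 0; 32 0 0 1.5 0'
```

```text
time_s: 52.58
position: [0.5319, 0.1154, 0.0722]
tool_rot: [[-0.911, -0.412, 0.0], [-0.412, 0.911, -0.0], [-0.0, -0.0, -1.0]]
ft_force: [0.6, 0.4, -3.4]
grip_width: 0.0416
time_s: 53.08
position: [0.5319, 0.1154, 0.071]
tool_rot: [[-0.911, -0.412, 0.0], [-0.412, 0.911, -0.0], [-0.0, -0.0, -1.0]]
ft_force: [-2.1, 0.2, 4.6]
grip_width: 0.0414
```

Touchdown at the expected 0.071. Releasing.

```bash
python3 -m inch '50 0 0 0 0; 60 0 0 0 0; 85 0 0 0 0; 85 0 0 0 0; 85 0 0 0 0; 85 0 0 -60 0; 85 0 0 -120 0; 85 0 0 -160 0; 85 0 0 -160 0; 85 0 0 -160 0'
python3 - <<'E'
from h import *
im=env.get_image("wrist");cv2.imwrite("pics/w19.png",im["color"])
W=cloud(im)
reg=lambda x0,x1,y0,y1,z0,z1:(W[...,0]>x0)&(W[...,0]<x1)&(W[...,1]>y0)&(W[...,1]<y1)&(W[...,2]>z0)&(W[...,2]<z1)
v,u=np.nonzero(reg(.47,.6,.06,.17,.110,.125));p=np.array([onplane(im,a,b,.117)[:2]*1000 for a,b in zip(u,v)],np.float32);print("sq",len(u),cv2.minAreaRect(p))
print(delta(.3856,-.4301,.23,95))
E
```

```text
time_s: 54.32
position: [0.5314, 0.1154, 0.2296]
tool_rot: [[-0.911, -0.412, -0.002], [-0.412, 0.911, -0.0], [0.002, 0.001, -1.0]]
ft_force: [0.6, 0.2, -0.5]
grip_width: 0.0847
sq 1819 ((531.6861572265625, 116.15084075927734), (42.24935531616211, 41.571815490722656), 24.31657600402832)
([357.5, -437.0, -0.4, 19.3], 114.34)
```

View pics/w19.png

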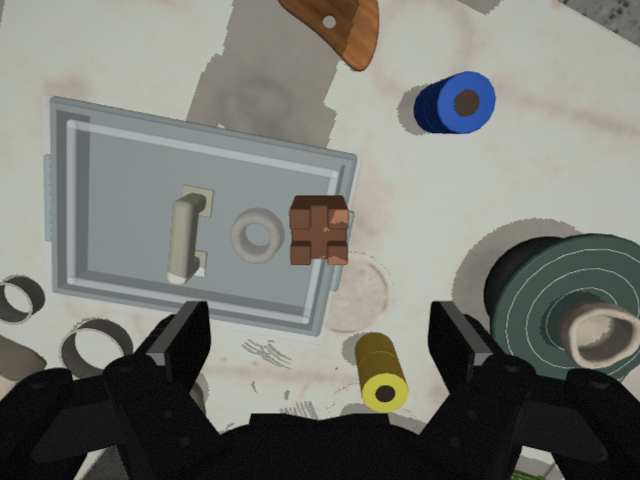

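The square prop is back on its spot, within about 1.5 mm, at the same yaw (320,232). Now the round prop.

```bash
python3 -m inch '85 357 -437 0 19.3; 85 357 -437 0 19.3; 85 357 -437 0 19.3; 85 357 -437 0 19.3; 85 357 -437 0 19.3; 85 357 -437 0 19.3; 85 357 -437 0 19.3; 85 357 -437 0 19.3; 85 357 -437 0 19.3; 85 357 -437 0 19.3'; python3 -m inch '85 0 0 0 0; 85 0 0 0 0; 85 0 0 0 0'
python3 - <<'E'
from h import *
im=env.get_image("wrist");cv2.imwrite("pics/w20.png",im["color"])
W=cloud(im)
reg=lambda x0,x1,y0,y1,z0,z1:(W[...,0]>x0)&(W[...,0]<x1)&(W[...,1]>y0)&(W[...,1]<y1)&(W[...,2]>z0)&(W[...,2]<z1)
v,u=np.nonzero(reg(.33,.44,-.48,-.38,.095,.111));p=np.array([onplane(im,a,b,.103)[:2]*1000 for a,b in zip(u,v)],np.float32);print("r",len(u),cv2.minEnclosingCircle(p))
print(delta(.3856,-.4301,.0575,95))
E
```

```text
time_s: 55.62
position: [0.3848, -0.4331, 0.2281]
tool_rot: [[-0.997, -0.083, -0.002], [-0.083, 0.997, 0.003], [0.002, 0.003, -1.0]]
ft_force: [0.4, 1.7, -0.8]
grip_width: 0.085
time_s: 56.0
position: [0.3872, -0.4289, 0.2308]
tool_rot: [[-0.996, -0.089, 0.0], [-0.089, 0.996, 0.0], [-0.0, 0.0, -1.0]]
ft_force: [-0.6, -0.2, -0.7]
grip_width: 0.0851
r 2703 ((385.641845703125, -429.67999267578125), 22.757801055908203)
([1.7, -0.8, 173.3, 0.1], 95.11)
```

View pics/w20.png

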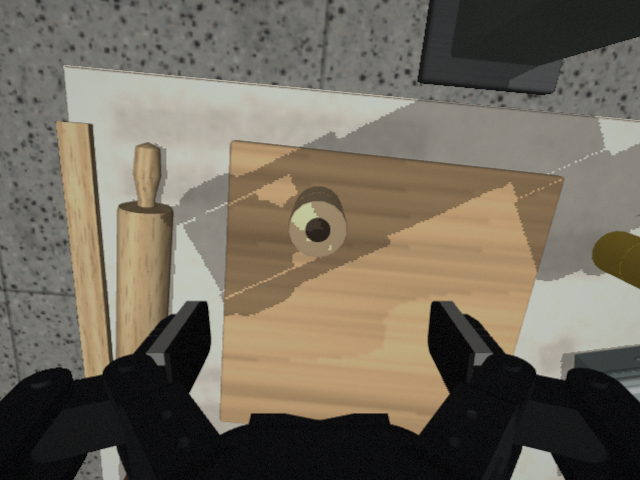

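The cream prop stands at (317,229), centred under the jaws. Gripping it.

```bash
python3 -m inch '85 1.5 -0.8 50 0; 85 1.5 -0.8 100 0; 85 1.5 -0.8 145 0; 85 1.5 -0.8 165 0; 85 1.5 -0.8 172 0; 85 1.5 -0.8 172 0; 85 1.5 -0.8 172 0' 40; python3 -m inch '35 0 0 0 0; 35 0 0 0 0; 35 0 0 0 0; 35 0 0 0 0; 35 0 0 0 0; 35 0 0 0 0'; python3 -m inch '35 0 0 -40 0; 35 0 0 -90 0; 35 0 0 -125 0; 35 0 0 -130 0; 35 0 0 -130 0';  python3 -c "
from h import *
print(delta(.6347,-.0713,.188,103.6))"
```

```text
time_s: 56.92
position: [0.3857, -0.4312, 0.0598]
tool_rot: [[-0.996, -0.088, 0.001], [-0.088, 0.996, -0.002], [-0.001, -0.002, -1.0]]
ft_force: [0.3, 0.8, 0.7]
grip_width: 0.0851
time_s: 57.68
position: [0.3854, -0.4309, 0.0591]
tool_rot: [[-0.996, -0.088, 0.0], [-0.088, 0.996, -0.001], [-0.0, -0.001, -1.0]]
ft_force: [-1.1, 1.1, 4.9]
grip_width: 0.0443
time_s: 58.3
position: [0.385, -0.4304, 0.1871]
tool_rot: [[-0.996, -0.088, -0.001], [-0.088, 0.996, 0.002], [0.001, 0.002, -1.0]]
ft_force: [0.0, -0.3, -3.2]
grip_width: 0.0442
([-280.3, 335.8, -0.4, -8.6], 95.03)
```

```bash
python3 -m inch '35 -26 31 0 -1; 35 -56 67 0 -2; 35 -86 103 0 -3; 35 -118 141 0 -4; 35 -150 179 0 -5; 35 -182 217 0 -6; 35 -214 256 0 -7; 35 -244 292 0 -8.6; 35 -272 326 0 -8.6; 35 -280.3 335.8 0 -8.6'; python3 -m inch '35 0 0 0 0; 35 0 0 0 0; 35 0 0 40 0; 35 0 0 75 0; 35 0 0 90 0; 35 0 0 93 0; 35 0 0 93 0; 35 0 0 93 0'; python3 -c "
from h import *
print(delta(.6347,-.0713,.0881,103.6))"
```

```text
time_s: 59.55
position: [0.6353, -0.0694, 0.1859]
tool_rot: [[-0.971, -0.238, -0.004], [-0.238, 0.971, 0.001], [0.003, 0.002, -1.0]]
ft_force: [-0.6, -0.7, -2.0]
grip_width: 0.044
time_s: 60.55
position: [0.6355, -0.0719, 0.0969]
tool_rot: [[-0.972, -0.236, 0.002], [-0.236, 0.972, -0.001], [-0.002, -0.001, -1.0]]
ft_force: [-0.6, -0.1, -2.2]
grip_width: 0.044
([0.7, 0.8, 8.8, 0.0], 103.63)
```

```bash
python3 -m inch '35 0.5 0.7 4 0; 35 0.5 0.7 6 0; 35 0.5 0.7 7 0; 35 0.5 0.7 7 0; 35 0.5 0.7 7 0'; python3 -m inch '35 0 0 1 0; 35 0 0 1 0; 35 0 0 1.5 0; 35 0 0 1.5 0'
```

```text
time_s: 61.18
position: [0.6344, -0.0712, 0.0887]
tool_rot: [[-0.972, -0.236, 0.0], [-0.236, 0.972, -0.0], [-0.0, -0.0, -1.0]]
ft_force: [0.5, -0.1, -3.3]
grip_width: 0.044
time_s: 61.68
position: [0.6346, -0.0712, 0.0881]
tool_rot: [[-0.972, -0.236, 0.001], [-0.236, 0.972, -0.0], [-0.001, -0.001, -1.0]]
ft_force: [-2.6, 0.5, 5.9]
grip_width: 0.0443
```

Contact. Releasing, rising, and moving back to the first viewpoint for the check.

```bash
python3 -m inch '50 0 0 0 0; 60 0 0 0 0; 85 0 0 0 0; 85 0 0 0 0; 85 0 0 0 0; 85 0 0 -50 0; 85 0 0 -110 0; 85 0 0 -160 0; 85 0 0 -200 0; 85 0 0 -250 0'; python3 -c "
from h import *
print(delta(.53,.03,.34,101.83))"; python3 -m inch '85 76 120 0 1.8; 85 76 120 0 1.8; 85 76 120 0 1.8; 85 76 120 0 1.8; 85 76 120 0 1.8; 85 76 120 0 1.8'
python3 - <<'E'
from h import *
for n in ["scene","wrist","side"]:
    im=env.get_image(n); cv2.imwrite(f"pics/{n}_end.png",im["color"])
    W=cloud(im)
    def pts(x0,x1,y0,y1,z0,z1,z):
        v,u=np.nonzero((W[...,0]>x0)&(W[...,0]<x1)&(W[...,1]>y0)&(W[...,1]<y1)&(W[...,2]>z0)&(W[...,2]<z1))
        return np.array([onplane(im,a,b,z)[:2]*1000 for a,b in zip(u,v)],np.float32)
    p=pts(.58,.68,-.13,-.02,.125,.14,.132);print(n,"round",cv2.minEnclosingCircle(p))
    p=pts(.47,.6,.06,.17,.110,.125,.117);print("sq",cv2.minAreaRect(p))
    p=pts(.45,.72,-.15,.2,.05,.065,.057);print("lid",cv2.minAreaRect(p))
    p=pts(.46,.58,.31,.43,.088,.112,.1);print("pot",cv2.minAreaRect(p) if len(p) else None)
E
```

```text
time_s: 62.92
position: [0.634, -0.0711, 0.3381]
tool_rot: [[-0.972, -0.236, -0.001], [-0.236, 0.972, 0.0], [0.001, 0.001, -1.0]]
ft_force: [0.3, -1.0, -0.8]
grip_width: 0.0849
([77.2, 122.7, -1.8, 1.8], 103.64)
time_s: 63.68
position: [0.5331, 0.0266, 0.3365]
tool_rot: [[-0.979, -0.204, -0.001], [-0.204, 0.979, 0.0], [0.001, 0.0, -1.0]]
ft_force: [0.2, -0.2, 1.3]
grip_width: 0.0851
scene round ((629.1876831054688, -72.72211456298828), 28.83666229248047)
sq ((524.2379150390625, 113.33821105957031), (56.989540100097656, 42.8758659362793), 24.42405891418457)
lid ((582.2508544921875, 20.557357788085938), (192.82627868652344, 261.9719543457031), 13.210214614868164)
pot ((509.0500183105469, 363.2588195800781), (78.51488494873047, 61.261924743652344), 41.0516242980957)
wrist round ((633.5632934570312, -69.44645690917969), 23.418764114379883)
sq ((531.4560546875, 115.36897277832031), (43.477298736572266, 42.43418884277344), 24.12809181213379)
lid ((587.4609985351562, 21.80682373046875), (181.41250610351562, 260.9594421386719), 13.622533798217773)
pot ((523.0862426757812, 354.23480224609375), (61.683799743652344, 43.9177360534668), 25.333873748779297)
side round ((633.9730224609375, -66.4681396484375), 26.714027404785156)
sq ((531.853515625, 120.33209228515625), (44.91074752807617, 49.941680908203125), 23.963409423828125)
lid ((586.4485473632812, 23.395729064941406), (181.8837127685547, 266.96600341796875), 13.607392311096191)
pot ((518.9781494140625, 374.4048767089844), (67.84165954589844, 56.48945617675781), 86.29100799560547)
```

View pics/wrist_end.png

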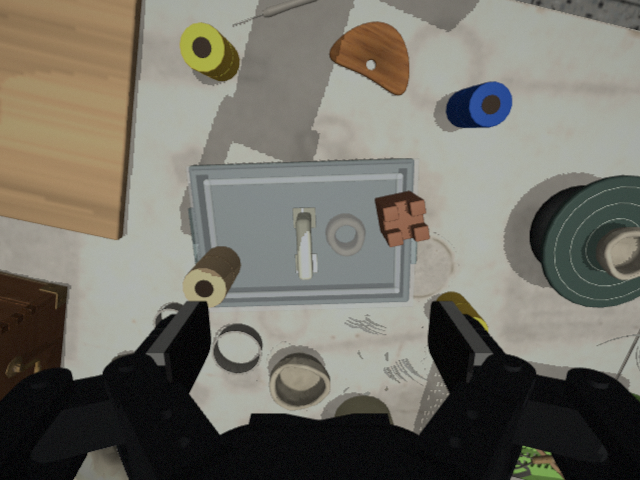

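View pics/scene_end.png

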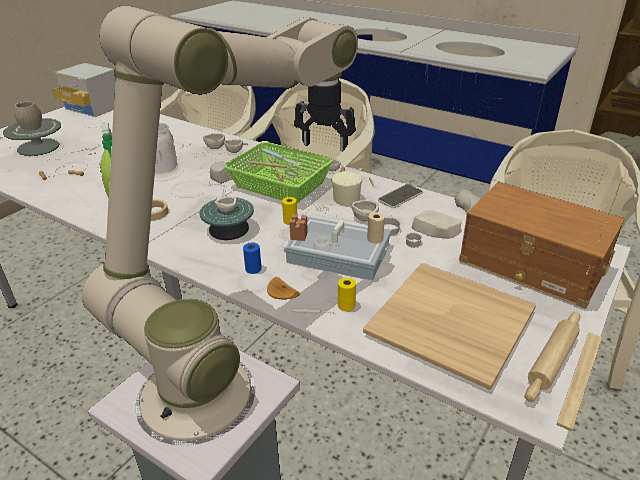

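View pics/side_end.png

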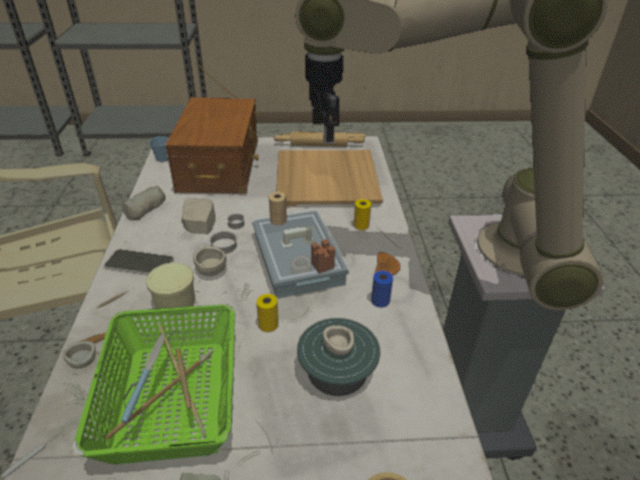

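Both outside views show the finished state. The props stand on the seated lid at scene (376,227) and (299,230), the ring is in the box, the pot is on the wheel at (227,203), and the board is empty. The arm is clear, so I'll let it settle and hand in.

```bash
python3 -m inch '85 0 0 0 0; 85 0 0 0 0; 85 0 0 0 0; 85 0 0 0 0'; python3 -c "
from rig import env
print(env.close_job())"
```

```text
time_s: 64.32
position: [0.5322, 0.0276, 0.3372]
tool_rot: [[-0.979, -0.205, 0.0], [-0.205, 0.979, -0.0], [-0.0, -0.0, -1.0]]
ft_force: [-0.1, -0.5, 0.5]
grip_width: 0.0853
the job is handed in; nothing more can be done
None
```

The job is done and handed in at about 64 s of the 144 s allowed. I stood both props on the ware board, laid the lid flat beside them, and stood the pinch pot on the wheel. I then reseated the lid and returned both props. The clay ring stayed in the box.

**Last checks:**
- **Props:** the wrist camera puts both about 1–1.5 mm from where they first stood, and the square one at the same yaw.
- **Lid:** it lies flat (slope under 0.1 %), reseated at its original height within 0.2 mm. Its position is within about 2 mm of before.
- **Pot:** it stands upright about 1 mm from the wheel centre, measured from directly above just after release.

**Disagreements:** in the final check, the scene and side cameras gave prop and lid positions several millimetres off (up to about 8 mm). The sizes they measured were also too large, from slanted views that caught the objects' sides, so I trusted the overhead wrist view. In that same check the wrist camera saw only part of the pot, so its final position rests on the earlier reading and the pictures.

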